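# Lubricate the jog stick and work it in

### The arm

A 6-joint arm with a two-finger parallel gripper is mounted at the origin on a cart in front of the work surface, level with it; the furniture and walls round the work are solid. World frame = base frame: x ahead of the robot, y to its left, z up, the work surface at z = 0. Lengths are in mm, angles in degrees, forces in N, time in s.
With the tool pointing down it reaches from about 375 to 925 mm from the base axis. Payload 5.7 kg.
Tool frame: the origin (TCP) lies midway between the tips of the shut fingers; the grasp point (between the pads) lies 19 mm behind it; z points along the fingers, y is the line along which they close (so a half turn about z gives the same grasp; the last joint's range is limited). The gripper opens to 88 mm and grips with 3 to 60 N. Pads are 20 mm wide; open, the fingers measure 115 mm over their backs; the gripper's body (75 mm by 178 mm) begins 61 mm behind the grasp point.
Start: joints at [64.223, 20.558, 86.54, -0, 72.909, -6.595], TCP at [197.138, 566.652, 190.223] pointing down, gripper open.
Joint ranges: [-170.27, 170.27], [-57.76, 135], [12.27, 136.19], [-55.21, 235.2], [11.17, 155.16], [-170.74, 170.74]. Speed limits (degrees/s): [136.94, 136.94, 180, 180, 180, 180].

### API

Orientations are given as a 3x3 rotation matrix whose columns are the frame's x, y, z axes.
In Python, from cell import robot gives the robot as it stands.
- The arm moves only by the tool apply_moves, never from a script. Its argument "rows" is a list of rows, each a list of 7 numbers: the turn, a rotation vector about the tool's x, y, z in a scale on which 1.0 is 120 degrees, then the shift along the tool's x, y, z in normalised numbers (1 is 800 mm), then the finger opening in mm, from 0 to 87.8. In form: [[rx, ry, rz, dx, dy, dz, grip], ...]. A call has exactly 10 rows; each row is the pose to reach, as a shift and turn from the pose commanded when the call began, along the tool's axes at that moment; what a row does not reach only later rows make up. A row lasts 1/12 s, in which the tool goes at most 41.7 mm and 7.16 degrees, less where a joint would pass 70% of its speed; a pose out of reach is approached as far as the arm can. A call with a gripper value outside its range is refused whole. The fingers move at their own pace and stop on an object; "force" is the grip in N (left out, the last holds). Time passes only in rows, so rows that repeat a pose let the fingers close, or fill a call up. It gives the time, the measured TCP pose, the force, the opening and the grip force at its end, in the units of the state.
- robot.state(): the state, without advancing time (a new reading comes with each control period).
- robot.camera(name): name is "scene" or "top"; returns a dict with "color" (480x640x3 uint8, blue, green, red), "z_map" (480x640 float32, mm along the optical axis (not along the pixel's ray), 0 where there is no reading), "fx", "fy", "cx", "cy" (pixels), "rvec" (rotation vector, rad) and "tvec" (3), from world to camera coordinates, as OpenCV has them. Camera axes: x right, y down, z forward; pixel columns grow to the right and rows downward; lengths in mm; the calibration is good to about 2 mm. A picture is of the moment at which its call begins.
- robot.hand_in(): hands the job in; it is judged then, once.
Trained networks look in the newest picture that a camera, given by its name, has taken for a name from the list of things; names that differ only in an ending like _2 or _b are one class to them, and where a whole thing is asked for, a point or a joint stands for the part that bears it (a point fixed in the world has none). Each returns a list of dicts, best first, with "score" (0 to 1); they miss things now and then, are a little off and sometimes report something else, mostly with a low value. They report only what shows in the picture. A call takes as long as a camera call. They do not tell look-alikes from the thing itself.
- robot.spot_in(name, camera): "rect" ([left, top, right, bottom] in pixels, round what is visible of it).
- robot.silhouettes(name, camera): "region" (480x640 bool, what is visible of it) and "rect" ([left, top, right, bottom] in pixels, round what is visible of it).
The state is a dict: "time_s": time; "qpos": joint angles; "dq": joint speeds; "tau": joint torques, N m; "tool_pos": TCP position; "eef_rot": TCP orientation; "force": force on the tool from outside, world axes, zero at the start; "ft_torque": the same for the moment, N m; "gripper_width": finger opening in mm; "grasp_force": force on a finger pad.
Only numpy, scipy, OpenCV 4.12 (cv2) and the standard library are available. Lean on these libraries where they do the work, as an engineer would, in place of code of your own. Each camera call takes 0.05 s, during which the arm holds its last target. There are 200 camera calls.

### The job

Service the jog stick on the hooded control box: take the brush from its tube, dip its tip briefly well below the rim of the open tin, touch the tip into the little brass lubricating cup below the stick, and stand the brush back in its tube. Then work the lubricant in: tilt the stick sideways to its stop on the left, as you face its sloping panel, hold it there for two seconds and let it return to the centre; never tilt it to the other side, and leave everything else standing where it is.

Things in the scene. Friction and masses are not known exactly. Their poses are not given: they have to be found in the camera images.
- console: grey control box fixed to the bench, 130 deep (own x), 160 wide (own y), origin under its middle on the bench; own -x is the front, roughly towards the robot, own +y points to the left as one faces the front. Its panel slopes 32 deg, from 30 high at own x = -65 to 88 high at own x = +28; the panel's normal in own axes is (-0.530, 0, 0.848)
- hood_edge (a point): middle of the front edge of the box's sheet hood, axes as the console. The roof is level, 228 to 234 high, 160 wide, from here back to own x = +65 where a back plate carries it; front and sides are open. A vertical gripper over the stick would hit it: come in along the panel's normal
- knob (a point): centre of the stick's black ball knob, 28 diameter, on a 10 thick steel stick that stands along the panel's normal when centred. Both pivot axes cross at own (-14, 0, 62) of the console, 70 from here. Axes: z along the stick away from the panel, y sideways to the left, x up the slope
- stick (a joint): sideways tilt of the stick, rad: 0 centred, positive to the left (console's own +y), stops at +-0.45. Spring-centred, 0.55 N m/rad (about 3.5 N on the knob at the stop), well damped
- gimbal (a joint): tilt of the stick up (+) or down (-) the slope, rad: 0 centred, stops at +-0.45, the same spring
- lube_cup (a point): centre of the mouth floor of the brass lubricating cup on the panel, 42 down the slope from the stick, 20 outer diameter, 16 inner diameter; its raised ring stands about 2.5 above this point. Axes are the console's. Straight above it hangs the knob, so come in along the panel's normal
- brush: small brush, straight and round, 155 long, own z along it from the bristle end (origin) to the handle end; at the start it stands upright in its tube, bristle end down. Bristles 11 diameter, ferrule 14, wooden handle 15 to 16 diameter from 50 to 155; 40 g. All of it is rigid
- brush_tip (a point): centre of the bristle end of the brush, axes as the brush
- holder: the brush's tube: upright dark steel tube fixed to the bench, open at the top, 24 inner diameter, rim 65 high, inner floor 5 high, foot 60 diameter; origin under its centre
- holder_floor (a point): centre of the tube's inner floor, 5 above the bench
- pot: open aluminium tin, loose, 300 g; 66 outer and about 56 inner diameter, rim 36 high, inner floor 4 high; origin under its centre
- lidded_tin: closed round tin with a flat white lid, 90 diameter, 32 high; bystander; loose, origin under its centre
- glue_bottle: cream squeeze bottle with a spout, 80 diameter, 130 high, at the bench front left of the vice; bystander; loose, origin under its centre
- solder: reel of solder, 54 diameter, 43 high, just right of the vice; bystander; loose, origin under its centre
- carton: small flat carton, 52 x 100 x 24; bystander; loose, origin under its centre
Things that resemble listed ones, but are neither listed nor needed, are in the scene too. What is shaped like the holder but orange is not meant.

How it is judged:
By the outcome, as a careful person would: the job done as asked, in the order asked, and still so for the second after the job is handed in, with the robot touching nothing.
It also fails if it takes over 69 s, if anything falls off the work surface, if the arm or the gripper's body presses on something with over 40 N, if the wrist force passes 120 N, or if a joint passes its speed limit or range.

## Working session

There is one attempt and no reset: what is moved stays moved. The work goes in short steps, Python scripts to look and compute and a tool call to move; the robot and the scene stay as the last step left them, time stands still between calls to the robot, and variables do not carry over. Pictures are saved under pics/ and viewed, at most 10 in all, crops included, and the job is handed in when it is done.

Besides the shell and the picture viewer there is one more tool, called after "Emit:" in YAML: its name, and indented under it one key for each argument. apply_moves: Moves the arm, as the interface text tells. Its arguments: {"type":"object","properties":{"rows":{"type":"array","items":{"type":"array","items":{"type":"number"}}},"force":{"type":"number"}},"required":["rows"]}

```bash
ls; mkdir -p pics
python3 - <<'E'
from cell import robot
import cv2,numpy as np
for n in ("scene","top"):
    c=robot.camera(n); cv2.imwrite(f"pics/{n}.png",c["color"]); np.savez(f"{n}.npz",**c)
    R=cv2.Rodrigues(np.array(c["rvec"]))[0]; print(n,c["fx"],c["cx"],c["cy"],-R.T@np.array(c["tvec"]).ravel())
    for k in ["console","knob","lube_cup","brush","holder","pot","lidded_tin","glue_bottle","solder","carton"]:
        print(k,[(round(d["score"],2),[int(v) for v in d["rect"]]) for d in robot.spot_in(k,n)][:4])
print(robot.state())
E
```

```text
pics
scene 472.2628764666702 323.2918757741161 245.84965459049232 [-268.13799507 -561.2947088  1001.72490394]
console [(0.72, [266, 168, 319, 253])]
knob [(0.71, [288, 216, 302, 229])]
lube_cup [(0.9, [264, 167, 322, 253])]
brush []
holder [(0.78, [239, 239, 258, 262]), (0.69, [356, 304, 375, 334]), (0.2, [424, 352, 460, 395])]
pot [(0.85, [386, 335, 409, 364])]
lidded_tin [(0.74, [424, 354, 460, 392])]
glue_bottle [(0.64, [260, 255, 281, 294])]
solder []
carton [(0.94, [199, 224, 223, 243])]
top 471.67456923047155 316.6162223930247 238.0833035966177 [ 166.80312933  -33.83002299 1291.73043027]
console [(0.61, [203, 127, 292, 227])]
knob [(0.54, [250, 187, 265, 200])]
lube_cup [(0.78, [209, 128, 297, 223]), (0.6, [251, 186, 270, 200])]
brush []
holder [(0.78, [366, 283, 388, 303]), (0.65, [215, 234, 233, 255])]
pot [(0.92, [403, 302, 426, 329])]
lidded_tin [(0.83, [441, 307, 479, 344])]
glue_bottle [(0.75, [252, 255, 282, 288])]
solder [(0.64, [375, 233, 390, 255])]
carton [(0.89, [147, 208, 178, 238])]
{'time_s': 1.1, 'qpos': array([ 6.42227264e+01,  2.05575910e+01,  8.65373935e+01, -1.62274060e-03,
        7.29088819e+01, -6.59529748e+00]), 'dq': array([ 0.00924076,  0.09263412, -0.0050767 , -0.11707604,  0.0498301 ,
       -0.04553746]), 'tau': array([ 1.56771057e-04, -5.15339792e+01, -2.71126163e+01,  6.75587403e-02,
        2.47230974e-02, -3.46270532e-07]), 'tool_pos': array([197.15986149, 566.66890282, 190.23850186]), 'eef_rot': array([[-9.44482512e-01,  3.28561690e-01, -4.96832682e-06],
       [ 3.28561690e-01,  9.44482510e-01, -7.25390758e-05],
       [-1.91410636e-05, -7.01442904e-05, -9.99999997e-01]]), 'force': array([-0.46697135, -0.2371333 , -0.13514214]), 'ft_torque': array([0.01323907, 0.02223526, 0.01352754]), 'grasp_force': 0.0, 'gripper_width': 87.79619969004419}
```

View images.

Run:
```python
import cv2
a=cv2.imread("pics/scene.png")[150:410,180:480]; b=cv2.imread("pics/top.png")[110:360,130:500]
cv2.imwrite("pics/s1.png",cv2.resize(a,None,fx=2.3,fy=2.3,interpolation=3)); cv2.imwrite("pics/t1.png",cv2.resize(b,None,fx=2.15,fy=2.15,interpolation=3))
```

```text
(no output)
```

View pics/s1.png

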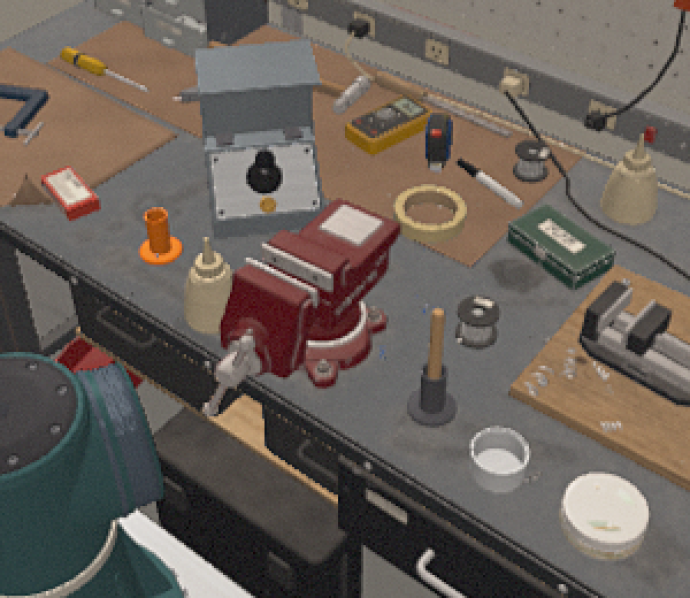

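View pics/t1.png

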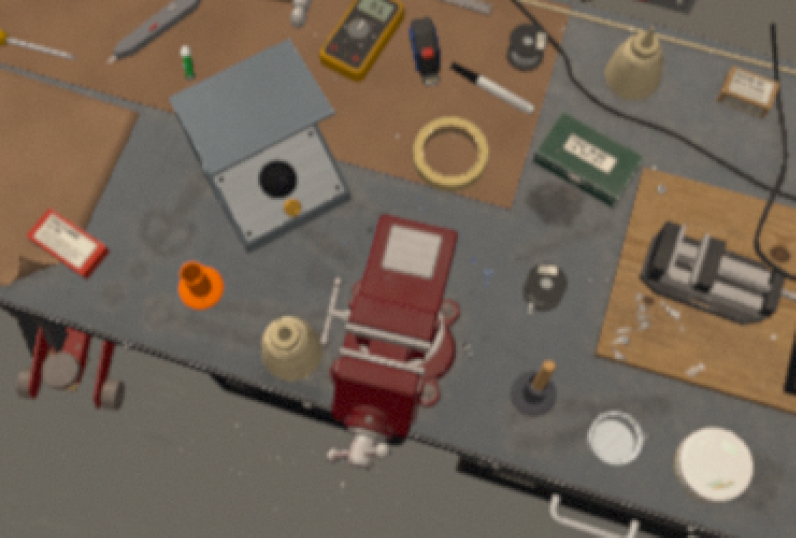

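The scene shows the brush (wooden handle) in the dark tube at scene px ~(369,306), the tin at (397,350), the lidded tin at (441,373), and the console with knob (295,222) and brass cup (297,239). Look-alikes: an orange tube at scene (248,251) / top (222,244), which is excluded. The lidded tin isn't the open tin, and the second glue bottle and second reel aren't needed. So I choose the dark tube at top (377,293).

```bash
cat > h.py <<'E'
import numpy as np,cv2
def load(n):
    c=dict(np.load(n+".npz")); c["R"]=cv2.Rodrigues(c["rvec"])[0]; return c
def cloud(c):
    v,u=np.mgrid[:480,:640]; z=c["z_map"]
    p=np.stack([(u-c["cx"])/c["fx"]*z,(v-c["cy"])/c["fy"]*z,z],-1)
    P=(p-c["tvec"].ravel())@c["R"]; P[z==0]=np.nan; return P
def proj(c,X):
    q=np.atleast_2d(X)@c["R"].T+c["tvec"].ravel()
    return np.stack([c["fx"]*q[:,0]/q[:,2]+c["cx"],c["fy"]*q[:,1]/q[:,2]+c["cy"]],1)
def ray(c,u,v):
    d=c["R"].T@np.array([(u-c["cx"])/c["fx"],(v-c["cy"])/c["fy"],1]); o=-c["R"].T@c["tvec"].ravel(); return o,d
def atz(c,u,v,z):
    o,d=ray(c,u,v); return o+d*(z-o[2])/d[2]
E
python3 - <<'E'
from h import *
np.set_printoptions(precision=1,suppress=True)
rects={"scene":dict(con=[255,155,330,262],hold=[350,270,385,338],pot=[380,330,414,368]),"top":dict(con=[200,120,300,230],hold=[358,272,395,308],pot=[398,296,432,333])}
for n in rects:
    c=load(n);P=cloud(c)
    g=lambda k:(lambda r:P[r[1]:r[3],r[0]:r[2]].reshape(-1,3))(rects[n][k])
    p=g("con"); roof=p[(p[:,2]>222)&(p[:,2]<242)]
    r=cv2.minAreaRect(roof[:,:2].astype(np.float32)); print(n,"roof",len(roof),np.median(roof[:,2]),r, cv2.boxPoints(r).tolist())
    p=p[np.isfinite(p[:,0])]
    # panel plane RANSAC
    best=0;rng=np.random.default_rng(0); q=p[(p[:,2]>28)&(p[:,2]<95)]
    for i in range(3000):
        a,b,d=q[rng.choice(len(q),3,replace=False)]; nn=np.cross(b-a,d-a); L=np.linalg.norm(nn)
        if L<100: continue
        nn/=L; nn*=np.sign(nn[2])
        if abs(nn[2]-.848)>.06: continue
        m=abs((q-a)@nn)<3
        if m.sum()>best: best=m.sum();M=m
    q=q[M];cen=q.mean(0);nn=np.linalg.svd(q-cen)[2][2];nn*=np.sign(nn[2]);print("panel",best,cen,nn,"yaw",np.degrees(np.arctan2(-nn[1],-nn[0])))
    for k in("hold","pot"):
        p=g(k);p=p[np.isfinite(p[:,0])]
        for lo,hi in((5,20),(20,30),(30,45),(45,62),(60,70),(70,110),(110,150),(150,175)):
            s=p[(p[:,2]>lo)&(p[:,2]<hi)]
            if len(s)>3: print(k,lo,hi,len(s),s.min(0),s.max(0),s.mean(0))
E
```

```text
scene roof 1083 234.54920536515124 ((639.0514526367188, 304.76080322265625), (124.5517349243164, 160.2932586669922), 47.394344329833984) [[537.903564453125, 313.1790466308594], [655.88427734375, 204.66871643066406], [740.1993408203125, 296.3425598144531], [622.2186279296875, 404.8529052734375]]
panel 888 [623.3 285.6  61. ] [-0.3 -0.4  0.9] yaw 48.21968460902742
hold 5 20 173 [ 423.8 -159.6    5. ] [680.6  47.5  19.5] [492.8 -97.6   8.4]
hold 20 30 33 [ 450.6 -126.5   20.3] [589.9 -73.6  29.9] [ 486.2 -110.4   25. ]
hold 30 45 104 [ 451.2 -126.9   30.6] [615.8 -60.1  45. ] [534.3 -92.5  39.7]
hold 45 62 62 [ 451.6 -127.    45.1] [609.4 -62.4  61.9] [ 465.7 -112.6   54. ]
hold 60 70 53 [ 451.4 -126.4   60.4] [480.9 -96.   69.4] [ 463.  -113.6   64.7]
hold 70 110 62 [ 456.4 -119.8   70.1] [ 471.2 -104.6  109.3] [ 462.6 -114.2   88.8]
hold 110 150 67 [ 457.5 -120.2  110.4] [ 471.6 -103.8  149.8] [ 462.5 -113.8  129.5]
hold 150 175 33 [ 456.7 -119.   150.9] [ 473.9 -104.6  162.8] [ 464.1 -112.9  157.2]
pot 5 20 235 [ 403.9 -263.2    5. ] [ 495.3 -159.6   20. ] [ 439.2 -222.7   10.8]
pot 
[... 725 characters left out ...]
3.5 -95.6  44.6] [ 456.3 -108.    38.7]
hold 45 62 30 [ 447.9 -122.6   45.1] [476.6 -96.6  61.9] [ 458.9 -108.4   55.2]
hold 60 70 37 [ 447.6 -125.5   60.8] [476.6 -94.9  67.7] [ 460.6 -109.9   64.2]
hold 70 110 23 [ 455.2 -117.7   73.8] [ 463.8 -102.6  109.8] [ 458.2 -109.3   89.6]
hold 110 150 23 [ 455.4 -116.8  110.7] [ 465.  -102.6  149.5] [ 458.2 -108.3  128. ]
hold 150 175 32 [ 456.3 -116.5  150.5] [ 469.5 -103.   162.2] [ 462.3 -109.5  156.7]
pot 5 20 108 [ 386.3 -263.     5. ] [ 471.4 -173.5   19.9] [ 436.6 -222.8    9.5]
pot 20 30 37 [ 405.4 -248.5   20.3] [ 465.  -189.9   29.9] [ 441.2 -224.3   26. ]
pot 30 45 130 [ 400.7 -253.3   30.1] [ 466.7 -188.8   40.7] [ 435.6 -222.    34.1]
```

```bash
python3 - <<'E'
from h import *
from scipy.optimize import least_squares
np.set_printoptions(precision=1,suppress=True)
def c2w(p,X):
    a=p[2];R=np.array([[np.cos(a),-np.sin(a),0],[np.sin(a),np.cos(a),0],[0,0,1]]);return np.atleast_2d(X)@R.T+[p[0],p[1],0]
n_=np.array([-.53,0,.848]);s=np.array([.848,0,.53]);piv=np.array([-14,0,62.]);knob=piv+70*n_
# panel height along normal at stick : panel passes (-65,.,30)
d0=(np.array([-65,0,30])-piv)@n_; print("panel offset from pivot",d0)
cup=piv+d0*n_-42*s
print("knob own",knob,"cup own",cup)
obs={}
for n,rk,rc in(("scene",[284,210,306,236],[285,230,310,250]),("top",[245,180,275,205],[255,195,280,215])):
    c=load(n);im=c["color"].astype(int);h=cv2.cvtColor(c["color"],cv2.COLOR_BGR2HSV)
    m=np.zeros((480,640),bool);m[rk[1]:rk[3],rk[0]:rk[2]]=1;m&=im.sum(2)<150
    k,l,st,ce=cv2.connectedComponentsWithStats(m.astype(np.uint8));i=1+st[1:,4].argmax();print(n,"knob",st[i],ce[i])
    m=np.zeros((480,640),bool);m[rc[1]:rc[3],rc[0]:rc[2]]=1;m&=(h[...,1]>90)&(h[...,0]>10)&(h[...,0]<35)
    w=m*h[...,1].astype(float);v,u=np.nonzero(m);cc=np.average(np.c_[u,v],axis=0,weights=w[m]);print("cup",m.sum(),cc,u.min(),u.max(),v.min(),v.max())
    kc=ce[i]
    if n=="scene": # stick visible above: use bottom portion circle
        kc=None
    obs[n]=(c,kc,cc)
    P=cloud(c)
    r=dict(scene=(270,230,360,330),top=(270,200,350,330))[n];q=P[r[1]:r[3],r[0]:r[2]].reshape(-1,3);q=q[q[:,2]>30];print("vice",q.min(0),q.max(0))
E
python3 - <<'E'
import cv2
c=cv2.imread("pics/scene.png")[160:260,255:335];d=cv2.imread("pics/top.png")[120:230,195:305]
e=cv2.imread("pics/scene.png")[265:340,345:415]
f=lambda x,k:cv2.resize(x,None,fx=k,fy=k,interpolation=0)
import numpy as np
A=f(c,4);B=f(d,3);C=f(e,2)
o=np.zeros((400,800,3),np.uint8);o[:400,:320]=A;o[:330,320:650]=B;o[:150,655:795]=C;cv2.imwrite("pics/z.png",o)
E
```

```text
panel offset from pivot -0.1059999999999981
knob own [-51.1   0.  121.4] cup own [-49.6   0.   39.7]
scene knob [287 216  15  18 183] [294.3 225.3]
cup 38 [295.9 238.7] 293 299 236 242
vice [300.1  16.   30. ] [762.1 340.7 153.9]
top knob [251 185  16  17 207] [258.7 193.1]
cup 57 [265.6 206.1] 262 269 202 210
vice [297.6  19.9  30.1] [641.2 257.9 153.8]
```

View pics/z.png

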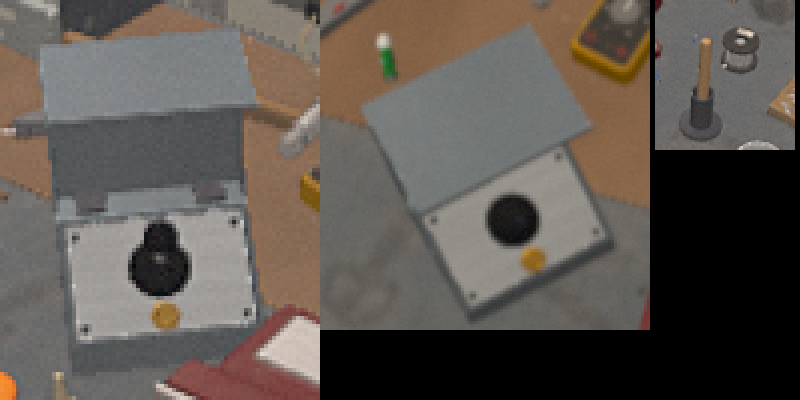

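Run:
```python
from h import *
from scipy.optimize import least_squares
np.set_printoptions(precision=2,suppress=True)
def c2w(p,X):
    a=p[2];R=np.array([[np.cos(a),-np.sin(a),0],[np.sin(a),np.cos(a),0],[0,0,1]]);return np.atleast_2d(X)@R.T+[p[0],p[1],0]
knob=[-51.1,0,121.4];cup=[-49.6,0,40.5]
O={"scene":[(294.5,226.2),(296,238.8),(264.5,170.8),(314.5,167),(318.8,185.5),(266.5,190.5)],
"top":[(258.7,193.1),(265.7,206.2),(208.5,154.5),(264.5,127.5),(285.2,162.2),(224.5,189.5)]}
W=np.array([2,3,1,1,1,1.])[:,None]
def M(p): return c2w(p,[knob,cup,[65,80,234],[65,-80,234],[p[3],-80,234],[p[3],80,234]])
C={n:load(n) for n in O}
def res(p,ns,off=False):
    return np.concatenate([(W*(proj(C[n],M(p)+(0 if not off else p[4+3*i:7+3*i]))-O[n])).ravel() for i,n in enumerate(ns)]+([p[4:]*.3] if off else []))
p0=[650,300,np.radians(47.5),-55]
for ns in (["scene"],["top"],["scene","top"]):
    r=least_squares(res,p0,args=(ns,));print(ns,r.x[:2],np.degrees(r.x[2]),r.x[3],"cup",c2w(r.x,cup),"knob",c2w(r.x,knob));print(r.fun.reshape(-1,2).T)
r=least_squares(res,p0+[0]*6,args=(["scene","top"],True));print(r.x[:2],np.degrees(r.x[2]),r.x[3:],"cup",c2w(r.x,cup),"knob",c2w(r.x,knob));print(r.fun[:24].reshape(-1,2).T)
# brush top end & pot per camera
from cell import robot
for n in O:
    c=C[n];h=cv2.cvtColor(c["color"],cv2.COLOR_BGR2HSV)
    R=dict(scene=(355,275,385,320),top=(372,272,395,300))[n]
    m=np.zeros((480,640),bool);m[R[1]:R[3],R[0]:R[2]]=1;m&=(h[...,1]>100)&(h[...,0]>5)&(h[...,0]<25)
    v,u=np.nonzero(m);print(n,"brush px",m.sum(),u.min(),u.max(),v.min(),v.max())
    # fit upright cylinder x,y: predicted silhouette between z=65..160 radius 8
    f=lambda q: np.array([[u.mean(),v.mean()],[u.std()*2,v.std()*2]])
    vv,uu=np.mgrid[R[1]:R[3],R[0]:R[2]]
    def model(q):
        z,t=np.meshgrid(np.linspace(66,160,30),np.linspace(0,2*np.pi,40));r=7.8
        X=np.stack([q[0]+r*np.cos(t),q[1]+r*np.sin(t),z],-1).reshape(-1,3)
        k=cv2.convexHull(((proj(c,X)-[R[0],R[1]]+.5)*16).astype(np.int32));a=np.zeros(((R[3]-R[1])*16,(R[2]-R[0])*16),np.uint8);cv2.fillConvexPoly(a,k,1);return cv2.resize(a.astype(np.float32),(R[2]-R[0],R[3]-R[1]),interpolation=cv2.INTER_AREA)
    T=m[R[1]:R[3],R[0]:R[2]]
    from scipy.optimize import minimize
    b=minimize(lambda q:((model(q)-T)**2).sum(),[463,-111],method="Nelder-Mead",options=dict(initial_simplex=[[463,-111],[469,-111],[463,-105]]));print(b.x,b.fun)
    for s in robot.silhouettes("pot",n)[:1]+robot.silhouettes("holder",n)[:2]:
        k=s["region"];v,u=np.nonzero(k);print(round(s["score"],2),k.sum(),u.mean(),v.mean(),u.min(),u.max(),v.min(),v.max(),"z20:",atz(c,u.mean(),v.mean(),20))
```

```text
['scene'] [626.88 292.32] 46.30202032661077 -37.56037027571635 cup [[592.61 256.46  40.5 ]] knob [[591.57 255.38 121.4 ]]
[[  0.45  -0.09  -0.24   0.41   0.17  -0.95]
 [-10.5    5.94   1.7    1.47   0.3   -0.26]]
['top'] [632.55 303.08] 45.82965641835335 -47.28252194731405 cup [[597.99 267.5   40.5 ]] knob [[596.95 266.42 121.4 ]]
[[ 5.42 -3.79 -1.14  0.31 -0.69  1.4 ]
 [ 3.55 -1.61 -1.39 -0.68 -0.36  0.01]]
['scene', 'top'] [631.66 300.03] 46.03073394504453 -44.81241416710852 cup [[597.23 264.33  40.5 ]] knob [[596.18 263.25 121.4 ]]
[[ -1.38  -2.75  -0.84  -0.4   -0.57  -1.68   7.44  -0.94  -0.19   1.18
   -0.09   2.12]
 [-13.74   1.     0.23   0.15   0.13  -0.57   4.72   0.06  -0.63  -0.11
   -0.62  -0.08]]
[631.88 299.76] 46.000130390680276 [-45.1   -0.27  -2.97  -3.99   0.27   2.97   0.26] cup [[597.43 264.08  40.5 ]] knob [[596.38 263.   121.4 ]]
[[  0.27  -0.37   0.02   0.42   0.29  -0.79   5.63  -3.49  -1.13   0.26
   -1.01   1.17]
 [-10.92   5.05   1.65   1.58   1.69   0.98   3.76  -1.3   -1.16  -0.6
   -1.03  -0.52]]
scene brush px 152 366 372 284 313
[ 463.96 -112.91] 22.43084716796875
0.9 610 396.78032786885245 349.1803278688525 385 410 336 363 z20: [ 437.58 -222.15   20.  ]
0.62 296 248.8310810810811 253.36824324324326 241 258 240 264 z20: [470.3  351.13  20.  ]
0.6 325 367.52923076923076 323.59384615384613 358 377 309 333 z20: [ 462.1  -114.33   20.  ]
top brush px 78 378 387 278 290
[ 462.94 -109.1 ] 6.7198944091796875
0.97 488 415.6782786885246 314.8053278688525 403 428 303 326 z20: [ 433.41 -222.75   20.  ]
0.86 261 377.0 293.8582375478927 368 387 283 302 z20: [ 456.28 -108.31   20.  ]
0.57 393 222.4147582697201 243.04580152671755 213 233 231 254 z20: [461.61 346.69  20.  ]
```

```bash
cat > fit.py <<'E'
from h import *
from scipy.optimize import least_squares
np.set_printoptions(precision=2,suppress=True)
def c2w(p,X):
    a=p[2];R=np.array([[np.cos(a),-np.sin(a),0],[np.sin(a),np.cos(a),0],[0,0,1]]);return np.atleast_2d(X)@R.T+[p[0],p[1],0]
knob=[-51.1,0,121.4];cup=[-49.6,0,40.5];boot=[-15,0,63.6]
O={"scene":[(294.5,219.2),(294.5,226.2),(296,238.8),(264.5,170.8),(314.5,167),(318.8,185.5),(266.5,190.5)],
"top":[(258.7,193.1),(258.7,193.1),(265.7,206.2),(208.5,154.5),(264.5,127.5),(285.2,162.2),(224.5,189.5)]}
W={"scene":np.array([1,1,2,1,1,1,1.])[:,None],"top":np.array([0,1,2,1,1,1,1.])[:,None]}
def M(p): return c2w(p,[knob,boot,cup,[65,80,234],[65,-80,234],[p[3],-80,234],[p[3],80,234]])
C={n:load(n) for n in O}
def res(p,ns,off=False):
    return np.concatenate([(W[n]*(proj(C[n],M(p)+(0 if not off else p[4+3*i:7+3*i]))-O[n])).ravel() for i,n in enumerate(ns)]+([p[4:]*.3] if off else []))
p0=[650,300,np.radians(47.5),-55]
if __name__=="__main__":
  for ns in (["scene"],["top"],["scene","top"]):
    r=least_squares(res,p0,args=(ns,));print(ns,r.x[:2],np.degrees(r.x[2]),r.x[3],"cup",c2w(r.x,cup),"knob",c2w(r.x,knob));print(r.fun.reshape(-1,2).T)
  r=least_squares(res,p0+[0]*6,args=(["scene","top"],True));print(r.x[:2],np.degrees(r.x[2]),r.x[3:],"cup",c2w(r.x,cup),"knob",c2w(r.x,knob));print(r.fun[:28].reshape(-1,2).T)
E
python3 fit.py
```

```text
['scene'] [634.52 299.33] 46.63100445850327 -47.80161167527564 cup [[600.46 263.28  40.5 ]] knob [[599.43 262.19 121.4 ]]
[[ 0.25  0.14 -0.03 -0.25  0.1   0.46 -0.63]
 [-0.23  0.5  -0.08  0.08 -0.26  0.17 -0.23]]
['top'] [630.85 300.47] 46.16772517182691 -44.158630572674745 cup [[596.49 264.69  40.5 ]] knob [[595.46 263.61 121.4 ]]
[[ 0.    0.19 -1.04 -0.5   0.82 -0.49  1.79]
 [ 0.    0.23  0.42 -0.31  0.08 -0.68 -0.01]]
['scene', 'top'] [632.27 299.74] 46.37518960537892 -44.95213609621573 cup [[598.05 263.84  40.5 ]] knob [[597.02 262.75 121.4 ]]
[[-0.39 -0.43 -1.27 -0.76 -0.34 -0.29 -1.37  0.    0.63 -0.1  -0.05  1.15
   0.13  2.53]
 [ 0.06  0.79  0.53  0.26  0.03  0.01 -0.52  0.   -0.15 -0.37 -0.59 -0.36
  -0.96 -0.1 ]]
[632.68 299.84] 46.31229222156362 [-44.91   1.53  -0.81  -0.19  -1.53   0.81  -0.18] cup [[598.42 263.97  40.5 ]] knob [[597.38 262.89 121.4 ]]
[[ 0.17  0.12 -0.18 -0.14  0.24  0.29 -0.75  0.    0.19 -0.99 -0.53  0.71
  -0.37  1.99]
 [-0.09  0.63  0.2   0.12 -0.08 -0.12 -0.69  0.    0.14  0.21 -0.31 -0.04
  -0.61  0.19]]
```

```bash
cat > g.py <<'E'
import sys,numpy as np
from cell import robot
from scipy.spatial.transform import Rotation as Ro
np.set_printoptions(precision=2,suppress=True)
Y=np.radians(46.8);cx=np.array([np.cos(Y),np.sin(Y),0]);cy=np.array([-np.sin(Y),np.cos(Y),0]);nz=-.53*cx+.848*np.array([0,0,1]);nz/=np.linalg.norm(nz)
def Rt(t): # tilt t deg: 0 = down, 32 = along -panel normal, tool y = -console y
    t=np.radians(t);z=np.array([np.sin(t)*cx[0],np.sin(t)*cx[1],-np.cos(t)]);y=-cy;return np.c_[np.cross(y,z),y,z]
def org(x,y,z): return np.array([632.5,299.8,0])+x*cx+y*cy+np.array([0,0,z])
def to(p,t,frm=None):
    if frm is None: s=robot.state();R0=s["eef_rot"];p0=s["tool_pos"]
    else: p0,R0=np.array(frm[0],float),Rt(frm[1])
    print("turn",Ro.from_matrix(R0.T@Rt(t)).as_rotvec(degrees=True),"shift",R0.T@(np.array(p)-p0))
E
python3 -c "
from g import *
to([463.4,-111,200],0); print(robot.state()['tool_pos'])
print('cupTCP',org(-49.6,0,40)+111*nz, nz)"
```

```text
turn [ -0.01   0.01 114.02] shift [-474.14 -552.5    -9.7 ]
[197.15 566.62 190.22]
cupTCP [558.27 220.76 134.13] [-0.36 -0.39  0.85]
```

Careful with the scale: shifts go in shares of 800 mm and turns go in shares of 120 degrees. That gives: -552 mm / 800 = -0.69, -474 mm / 800 = -0.5925, 114 degrees / 120 = 0.95.

Emit:
apply_moves:
  rows:
    - [0,0,0.95,-0.5925,-0.69,-0.0125,87]
    - [0,0,0.95,-0.5925,-0.69,-0.0125,87]
    - [0,0,0.95,-0.5925,-0.69,-0.0125,87]
    - [0,0,0.95,-0.5925,-0.69,-0.0125,87]
    - [0,0,0.95,-0.5925,-0.69,-0.0125,87]
    - [0,0,0.95,-0.5925,-0.69,-0.0125,87]
    - [0,0,0.95,-0.5925,-0.69,-0.0125,87]
    - [0,0,0.95,-0.5925,-0.69,-0.0125,87]
    - [0,0,0.95,-0.5925,-0.69,-0.0125,87]
    - [0,0,0.95,-0.5925,-0.69,-0.0125,87]

```text
time_s: 2.13
tool_pos: [350.0, 177.2, 196.3]
eef_rot: [[0.02, 1.0, 0.001], [1.0, -0.02, 0.0], [0.0, 0.001, -1.0]]
force: [0.7, -0.2, -1.0]
gripper_width: 87.4
grasp_force: 0.0
```

```bash
python3 -c "
from g import *
to([463.4,-111,200],0); s=robot.state();print(s['tool_pos'],s['time_s'],s['qpos'])"
```

```text
turn [ 0.05 -0.03 42.07] shift [-285.89  119.08   -3.62]
[349.97 177.18 196.34] 2.1333 [ 16.74   2.45 109.63  -0.    67.86  17.87]
```

Scaled: -286 mm / 800 = -0.3575, 119 mm / 800 = 0.1488, 42 degrees / 120 = 0.35.

Emit:
apply_moves:
  rows:
    - [0,0,0.35,-0.3575,0.1488,-0.005,60]
    - [0,0,0.35,-0.3575,0.1488,-0.005,60]
    - [0,0,0.35,-0.3575,0.1488,-0.005,60]
    - [0,0,0.35,-0.3575,0.1488,-0.005,60]
    - [0,0,0.35,-0.3575,0.1488,-0.005,60]
    - [0,0,0.35,-0.3575,0.1488,-0.005,60]
    - [0,0,0.35,-0.3575,0.1488,-0.005,60]
    - [0,0,0.35,-0.3575,0.1488,-0.005,60]
    - [0,0,0.35,-0.3575,0.1488,-0.005,60]
    - [0,0,0.35,-0.3575,0.1488,-0.005,60]

```text
time_s: 2.97
tool_pos: [464.6, -109.3, 199.8]
eef_rot: [[0.681, 0.732, -0.0], [0.732, -0.681, 0.0], [0.0, -0.001, -1.0]]
force: [0.3, 0.7, 1.2]
gripper_width: 60.5
grasp_force: 0.0
```

```bash
python3 -c "
from g import *
to([463.4,-111,116],0)
import cv2
for n in ('scene','top'):
    c=robot.camera(n); np.savez(n+'_b.npz',**c)
a=np.load('scene_b.npz')['color'][225:345,310:430];b=np.load('top_b.npz')['color'][230:330,330:430]
o=np.zeros((480,800,3),np.uint8);o[:,:400]=cv2.resize(a,(400,480)) if 0 else cv2.resize(a,(400,400),interpolation=0)[:480].repeat(1,0)[:400] if 0 else 0
o[:400,:400]=cv2.resize(a,(400,400),interpolation=2);o[:400,400:]=cv2.resize(b,(400,400),interpolation=2);cv2.imwrite('pics/b.png',o)"
```

```text
turn [-0.04 -0.    0.26] shift [-2.04  0.29 83.83]
```

View pics/b.png

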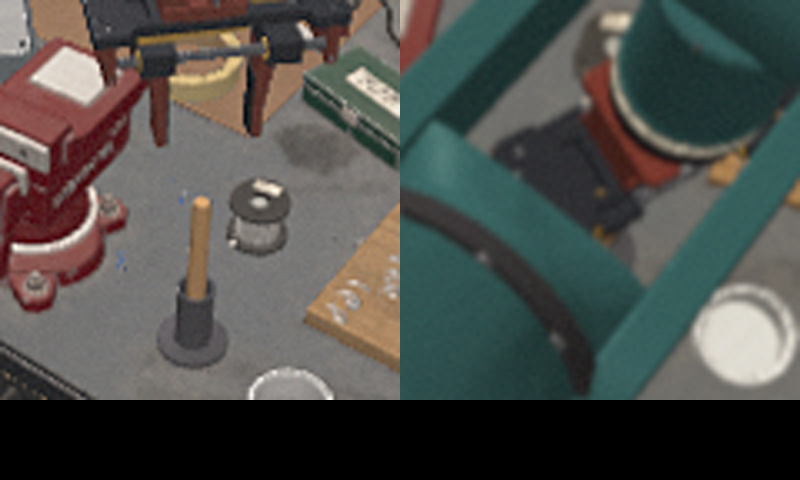

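Scene crop shows the finger tips (160,130),(257,130) straddling the brush axis (202,200) in the dark tube; descend and grip.

Scaled: 84 mm / 800 = 0.105, 75 mm / 800 = 0.0938.

Emit:
apply_moves:
  rows:
    - [0,0,0,-0.0025,0.0004,0.0125,60]
    - [0,0,0,-0.0025,0.0004,0.0375,60]
    - [0,0,0,-0.0025,0.0004,0.0688,60]
    - [0,0,0,-0.0025,0.0004,0.0938,60]
    - [0,0,0,-0.0025,0.0004,0.105,60]
    - [0,0,0,-0.0025,0.0004,0.105,30]
    - [0,0,0,-0.0025,0.0004,0.105,12]
    - [0,0,0,-0.0025,0.0004,0.105,5]
    - [0,0,0,-0.0025,0.0004,0.105,5]
    - [0,0,0,-0.0025,0.0004,0.105,5]
  force: 30

```text
time_s: 3.9
tool_pos: [464.3, -110.6, 117.0]
eef_rot: [[0.679, 0.734, 0.002], [0.734, -0.679, -0.001], [0.001, 0.002, -1.0]]
force: [-0.0, 0.1, -0.1]
gripper_width: 29.9
grasp_force: 0.0
```

Scaled: -100 mm / 800 = -0.125, -90 mm / 800 = -0.1125.

Emit:
apply_moves:
  rows:
    - [0,0,0,0,0,0,5]
    - [0,0,0,0,0,0,5]
    - [0,0,0,0,0,0,5]
    - [0,0,0,0,0,0,5]
    - [0,0,0,0,0,-0.025,5]
    - [0,0,0,0,0,-0.0563,5]
    - [0,0,0,0,0,-0.0875,5]
    - [0,0,0,0,0,-0.1125,5]
    - [0,0,0,0,0,-0.125,5]
    - [0,0,0,0,0,-0.125,5]

```text
time_s: 4.73
tool_pos: [465.0, -111.0, 218.0]
eef_rot: [[0.679, 0.734, 0.004], [0.734, -0.679, -0.002], [0.001, 0.004, -1.0]]
force: [-0.2, 0.5, -0.8]
gripper_width: 14.3
grasp_force: 30.0
```

Run:
```python
from g import *
import cv2
s=robot.state();print(s['tool_pos'],s['gripper_width'],s['grasp_force'],s['force'])
to([435.4,-221.5,216],0)
c=robot.camera('scene');np.savez('scene_c.npz',**c)
print([(d['score'],d['rect']) for d in robot.spot_in('brush','scene')])
cv2.imwrite('pics/c.png',cv2.resize(c['color'][215:345,310:430],None,fx=4,fy=4,interpolation=2))
```

```text
[ 464.99 -110.97  218.01] 14.277685015378426 29.997938792221248 [-0.15  0.47 -0.82]
turn [ 0.23 -0.08  0.4 ] shift [-101.21   53.38    2.08]
[(0.79, [368.4, 249.6, 376.5, 300.4])]
```

View pics/c.png

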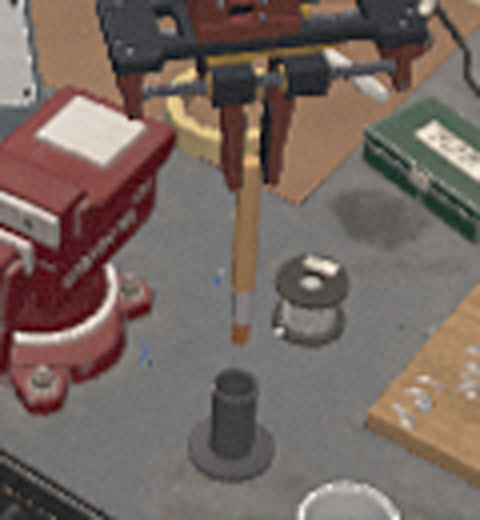

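Scaled: -101 mm / 800 = -0.1263, -95 mm / 800 = -0.1188.

Emit:
apply_moves:
  rows:
    - [0,0,0,-0.0313,0.0163,0,5]
    - [0,0,0,-0.0625,0.0325,0,5]
    - [0,0,0,-0.0938,0.05,0,5]
    - [0,0,0,-0.1188,0.0625,0,5]
    - [0,0,0,-0.1263,0.0663,0,5]
    - [0,0,0,-0.1263,0.0663,0,5]
    - [0,0,0,-0.1263,0.0663,0.0188,5]
    - [0,0,0,-0.1263,0.0663,0.0438,5]
    - [0,0,0,-0.1263,0.0663,0.0625,5]
    - [0,0,0,-0.1263,0.0663,0.0625,5]

```text
time_s: 5.67
tool_pos: [431.3, -217.4, 162.5]
eef_rot: [[0.679, 0.734, -0.006], [0.734, -0.679, 0.005], [-0.0, -0.007, -1.0]]
force: [-0.1, 0.4, -1.0]
gripper_width: 13.8
grasp_force: 30.0
```

Run:
```python
from g import *
from h import *
c0=load('scene');print('pred tip at lift',proj(c0,[465,-111,106]),'axis top',proj(c0,[465,-111,200]))
s=robot.state();print(s['tool_pos'])
for n in('scene','top'):
    c=robot.camera(n);np.savez(n+'_d.npz',**c);print(n,[(d['score'],d['rect']) for d in robot.spot_in('brush',n)][:2],'pred',proj(load(n),[s['tool_pos']-[0,0,112]]),[(d['score'],d['rect']) for d in robot.spot_in('pot',n)][:2])
```

```text
pred tip at lift [[368.67 300.37]] axis top [[370.52 273.96]]
[ 431.34 -217.39  162.54]
scene [(0.7, [391.9, 295.0, 402.5, 342.7]), (0.23, [288.3, 217.3, 302.6, 232.4])] pred [[394.9 342.2]] [(0.59, [387.2, 338.5, 408.1, 364.3])]
top [] pred [[415.78 313.14]] [(0.72, [440.5, 310.5, 479.9, 344.5]), (0.53, [206.1, 128.7, 293.4, 229.2])]
```

Scaled: -60 mm / 800 = -0.075, 37 mm / 800 = 0.0463.

Emit:
apply_moves:
  rows:
    - [0,0,0,0,0.0038,0.0188,5]
    - [0,0,0,0,0.0038,0.0375,5]
    - [0,0,0,0,0.0038,0.0463,5]
    - [0,0,0,0,0.0038,0.0463,5]
    - [0,0,0,0,0.0038,0.0463,5]
    - [0,0,0,0,0.0038,0.0463,5]
    - [0,0,0,0,0.0038,0.025,5]
    - [0,0,0,0,0.0038,0,5]
    - [0,0,0,0,0.0038,-0.0375,5]
    - [0,0,0,0,0.0038,-0.075,5]

```text
time_s: 6.8
tool_pos: [435.6, -222.3, 227.5]
eef_rot: [[0.679, 0.734, -0.0], [0.734, -0.679, 0.0], [-0.0, -0.0, -1.0]]
force: [0.5, 0.9, -0.1]
gripper_width: 14.5
grasp_force: 30.0
```

Run:
```python
from g import *
s=robot.state();print(s['tool_pos'],s['force'])
H=org(-49.6,0,40.5)+(112+60)*nz;print(H)
to(H,0);to(H,32)
```

```text
[ 435.6  -222.25  227.53] [ 0.49  0.89 -0.14]
[536.14 197.19 186.36]
turn [-0.02  0.01  0.4 ] shift [ 376.06 -211.22   41.23]
turn [-0.13 32.01  0.38] shift [ 376.06 -211.22   41.23]
```

Emit:
apply_moves:
  rows:
    - [0,0,0,0,0,0.0375,5]
    - [0,0,0,0,0,0.075,5]
    - [0,0,0,0,0,0.1063,5]
    - [0,0,0,0,0,0.125,5]
    - [0,0,0,0,0,0.1325,5]
    - [0,0,0,0,0,0.1325,5]
    - [0,0,0,0,0,0.1325,5]
    - [0,0,0,0,0,0.1325,5]
    - [0,0,0,0,0,0.1325,5]
    - [0,0,0,0,0,0.1325,5]

```text
time_s: 7.63
tool_pos: [436.7, -223.1, 121.1]
eef_rot: [[0.679, 0.734, 0.002], [0.734, -0.679, -0.001], [0.0, 0.002, -1.0]]
force: [-0.3, 1.3, -0.4]
gripper_width: 14.1
grasp_force: 30.0
```

Scaled: -190 mm / 800 = -0.2375, -180 mm / 800 = -0.225.

Emit:
apply_moves:
  rows:
    - [0,0,0,0,0,-0.0125,5]
    - [0,0,0,0,0,-0.0438,5]
    - [0,0,0,0,0,-0.0813,5]
    - [0,0,0,0,0,-0.125,5]
    - [0,0,0,0,0,-0.1688,5]
    - [0,0,0,0,0,-0.2063,5]
    - [0,0,0,0,0,-0.225,5]
    - [0,0,0,0,0,-0.2375,5]
    - [0,0,0,0,0,-0.2375,5]
    - [0,0,0,0,0,-0.2375,5]

```text
time_s: 8.47
tool_pos: [435.8, -222.4, 310.0]
eef_rot: [[0.679, 0.734, 0.0], [0.734, -0.679, -0.0], [-0.0, 0.0, -1.0]]
force: [-0.2, 0.4, -0.1]
gripper_width: 14.7
grasp_force: 30.0
```

Run:
```python
from g import *
s=robot.state();print(s['tool_pos'],s['force'])
H=org(-49.6,0,40.5)+(112+80)*nz;print(H);H[2]=s['tool_pos'][2]
to(H,0);to(H,32)
```

```text
[ 435.76 -222.38  310.03] [-0.23  0.43 -0.13]
[528.89 189.46 203.32]
turn [0.02 0.   0.4 ] shift [ 365.45 -211.51   -0.09]
turn [-0.1  32.    0.39] shift [ 365.45 -211.51   -0.09]
```

Scaled: 320 mm / 800 = 0.4, 290 mm / 800 = 0.3625, 18 degrees / 120 = 0.15.

Emit:
apply_moves:
  rows:
    - [0,0,0,0.0188,-0.0113,0,5]
    - [0,0,0,0.0563,-0.0325,0,5]
    - [0,0,0,0.1,-0.0575,0,5]
    - [0,0,0,0.1438,-0.0825,0,5]
    - [0,0.025,0,0.1875,-0.1088,0,5]
    - [0,0.05,0,0.2313,-0.1338,0,5]
    - [0,0.075,0,0.275,-0.1588,0,5]
    - [0,0.1,0,0.3188,-0.1838,0,5]
    - [0,0.125,0,0.3625,-0.21,0,5]
    - [0,0.15,0,0.4,-0.2313,0,5]

```text
time_s: 9.3
tool_pos: [516.4, 140.5, 308.1]
eef_rot: [[0.647, 0.734, 0.208], [0.697, -0.679, 0.229], [0.309, -0.003, -0.951]]
force: [0.2, -0.3, -0.8]
gripper_width: 14.1
grasp_force: 30.0
```

Run:
```python
from g import *
s=robot.state();print(s['tool_pos'],s['force'],s['qpos'])
H=org(-49.6,0,40.5)+(112+60)*nz;print(H);
to(H,32); H=H+60*nz;to(H,32)
```

```text
[516.42 140.46 308.07] [ 0.2  -0.34 -0.78] [-3.11  1.45 97.17 14.77 70.41 36.08]
[536.14 197.19 186.36]
turn [-0.35 13.98  0.29] shift [ 14.65 -23.65 132.84]
turn [-0.35 13.98  0.29] shift [  0.15 -24.05  74.62]
```

Scaled: 133 mm / 800 = 0.1663, 110 mm / 800 = 0.1375, 14 degrees / 120 = 0.1167.

Emit:
apply_moves:
  rows:
    - [0,0.0333,0,0,-0.005,0.005,5]
    - [0,0.0667,0,0,-0.0125,0.0188,5]
    - [0,0.1,0,0,-0.0225,0.0375,5]
    - [0,0.1167,0,0,-0.03,0.0625,5]
    - [-0.0025,0.1167,0.0025,0,-0.03,0.0813,5]
    - [-0.0025,0.1167,0.0025,0,-0.03,0.0938,5]
    - [-0.0025,0.1167,0.0025,0.0038,-0.03,0.1125,5]
    - [-0.0025,0.1167,0.0025,0.01,-0.03,0.1375,5]
    - [-0.0025,0.1167,0.0025,0.0183,-0.0295,0.1663,5]
    - [-0.0025,0.1167,0.0025,0.0183,-0.0295,0.1663,5]

```text
time_s: 10.13
tool_pos: [534.8, 195.2, 182.9]
eef_rot: [[0.584, 0.729, 0.357], [0.619, -0.684, 0.385], [0.525, -0.004, -0.851]]
force: [-0.2, -0.7, -1.3]
gripper_width: 14.2
grasp_force: 30.0
```

Run:
```python
from g import *
from h import *
s=robot.state();print(s['tool_pos'],s['force'],s['qpos'])
to(org(-49.6,0,40.5)+(112+60)*nz,32); to(org(-49.6,0,40.5)+(112+30)*nz,32)
tip=s['tool_pos']+112*s['eef_rot'][:,2]
ims=[]
for n,r in(('scene',(270,180)),('top',(230,160))):
    c=robot.camera(n);np.savez(n+'_e.npz',**c);c=load(n+'_e');print(n,'pred tip',proj(c,tip),'pred +40',proj(c,tip-40*s['eef_rot'][:,2]),[(d['score'],d['rect']) for d in robot.spot_in('brush',n)][:2])
    ims.append(cv2.resize(c['color'][r[1]:r[1]+70,r[0]:r[0]+70],(400,400),interpolation=2))
cv2.imwrite('pics/e.png',np.hstack(ims))
```

```text
[534.82 195.15 182.86] [-0.22 -0.67 -1.34] [ -4.92   8.18 115.99  38.38  41.85  12.32]
turn [-0.2   0.33 -0.09] shift [ 3.87 -0.44 -1.72]
turn [-0.2   0.33 -0.09] shift [ 4.05 -0.34 28.28]
scene pred tip [[295.84 234.2 ]] pred +40 [[296.   229.65]] [(0.64, [291.6, 212.4, 298.7, 230.1])]
top pred tip [[269.71 209.8 ]] pred +40 [[272.09 211.54]] []
```

View pics/e.png

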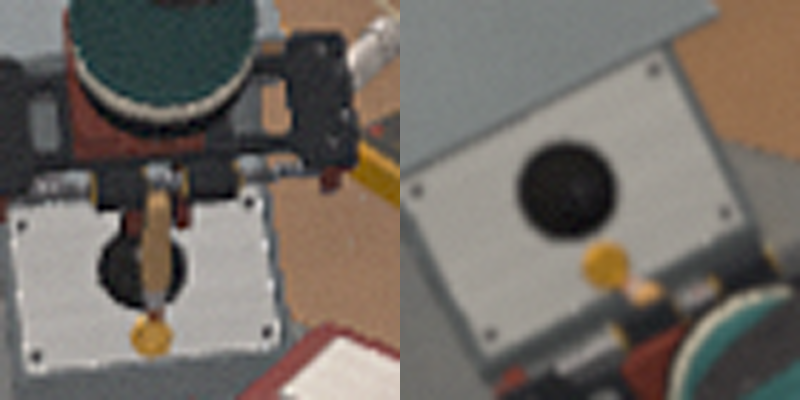

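Scaled: 43 mm / 800 = 0.0538, 40 mm / 800 = 0.05, 0.3 degrees / 120 = 0.0025.

Emit:
apply_moves:
  rows:
    - [-0.0017,0.0025,0,0.005,-0.0005,0.0063,5]
    - [-0.0017,0.0025,0,0.005,-0.0005,0.015,5]
    - [-0.0017,0.0025,0,0.005,-0.0005,0.025,5]
    - [-0.0017,0.0025,0,0.005,-0.0005,0.035,5]
    - [-0.0017,0.0025,0,0.005,-0.0005,0.0438,5]
    - [-0.0017,0.0025,0,0.005,-0.0005,0.05,5]
    - [-0.0017,0.0025,0,0.005,-0.0005,0.0538,5]
    - [-0.0017,0.0025,0,0.005,-0.0005,0.0538,5]
    - [-0.0017,0.0025,0,0.005,-0.0005,0.0538,5]
    - [-0.0017,0.0025,0,0.005,-0.0005,0.0538,5]

```text
time_s: 11.17
tool_pos: [555.4, 213.6, 153.8]
eef_rot: [[0.578, 0.728, 0.37], [0.617, -0.686, 0.386], [0.534, 0.006, -0.845]]
force: [0.4, -0.2, -0.0]
gripper_width: 14.1
grasp_force: 30.0
```

Run:
```python
from g import *
from h import *
s=robot.state();print(s['tool_pos'],s['force'])
R=s['eef_rot'];to(org(-49.6,0,40.5)+(112+15)*nz,32)
tip=s['tool_pos']+112*R[:,2];print('tip-cup console-ish tool axes',R.T@(tip-org(-49.6,0,40.5)),R.T@(tip-[598.4,264,40.5]))
ims=[]
for n,r in(('scene',(280,215)),('top',(245,185))):
    c=robot.camera(n);np.savez(n+'_f.npz',**c);c=load(n+'_f')
    print(n,'pred tip',proj(c,tip),'+50',proj(c,tip-50*R[:,2]),'cup model',proj(c,org(-49.6,0,40.5)),'d/dx,dy',proj(c,tip+R[:,0]*5)-proj(c,tip),proj(c,tip+R[:,1]*5)-proj(c,tip))
    ims.append(cv2.resize(c['color'][r[1]:r[1]+35,r[0]:r[0]+35],(400,400),interpolation=0))
cv2.imwrite('pics/f.png',np.hstack(ims))
```

```text
[555.44 213.64 153.77] [ 0.39 -0.16 -0.01]
turn [ 0.33 -0.3   0.08] shift [-4.12 -2.84  3.97]
tip-cup console-ish tool axes [  4.77   3.57 -18.97] [  4.64   3.92 -19.05]
scene pred tip [[296.47 235.58]] +50 [[296.56 230.23]] cup model [[295.51 239.01]] d/dx,dy [[-0.17 -1.46]] [[ 1.55 -0.16]]
top pred tip [[267.15 204.63]] +50 [[269.91 206.83]] cup model [[265.77 205.88]] d/dx,dy [[-0.78 -1.58]] [[ 1.58 -0.8 ]]
```

View pics/f.png

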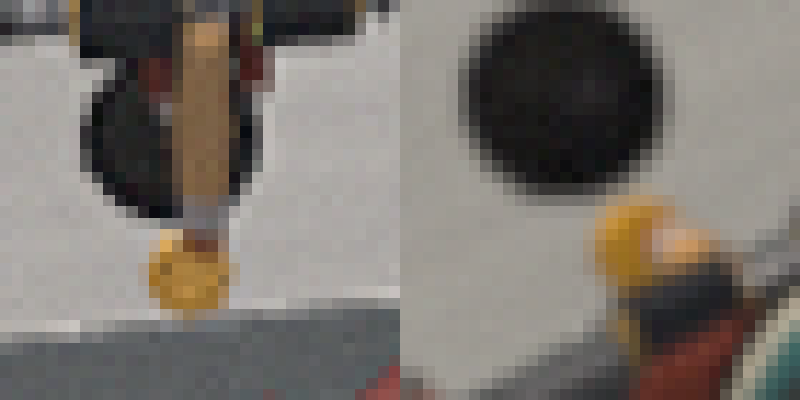

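Scene crop: the tip at px (297,236) is about 3 mm right of and above the cup (296,238.5), and the top view agrees. Kinematics predict the same offset, so I'll correct it.

Scaled: -4 mm / 800 = -0.005, -3.2 mm / 800 = -0.004.

Emit:
apply_moves:
  rows:
    - [0,0,0,-0.0013,-0.0013,0,5]
    - [0,0,0,-0.0025,-0.0025,0,5]
    - [0,0,0,-0.0038,-0.0038,0,5]
    - [0,0,0,-0.005,-0.004,0,5]
    - [0,0,0,-0.005,-0.004,0,5]
    - [0,0,0,-0.005,-0.004,0,5]
    - [0,0,0,-0.005,-0.004,0,5]
    - [0,0,0,-0.005,-0.004,0,5]
    - [0,0,0,-0.005,-0.004,0,5]
    - [0,0,0,-0.005,-0.004,0,5]

```text
time_s: 12.1
tool_pos: [550.8, 213.4, 151.5]
eef_rot: [[0.578, 0.728, 0.37], [0.617, -0.686, 0.386], [0.534, 0.006, -0.845]]
force: [-0.4, 0.8, -0.5]
gripper_width: 14.0
grasp_force: 30.0
```

```bash
cat > look.py <<'E'
from g import *
from h import *
s=robot.state();print(s['tool_pos'],s['force'],s['dq'])
R=s['eef_rot'];to(org(-49.6,0,40.5)+(112+15)*nz,32)
for L in (112,):
    tip=s['tool_pos']+L*R[:,2];print('tip-cup tool axes',R.T@(tip-org(-49.6,0,40.5)))
for n in('scene','top'):
    c0=load(n);c=robot.camera(n);np.savez(n+'_g.npz',**c);c=load(n+'_g')
    print(n,'pred tip',proj(c,tip),'+50',proj(c,tip-50*R[:,2]))
    if n=='scene':
        d=np.abs(c['color'].astype(int)-c0['color']).sum(2)
        for v in range(214,244): print(v,''.join('%4d'%x for x in d[v,286:308]))
E
python3 look.py
```

```text
[550.77 213.36 151.48] [-0.43  0.83 -0.54] [ 0.05 -0.08 -0.18 -0.03 -0.04 -0.  ]
turn [ 0.32 -0.3   0.08] shift [-0.03  0.39  3.88]
tip-cup tool axes [  0.67   0.33 -18.87]
scene pred tip [[295.61 236.89]] +50 [[295.67 231.58]]
214  195 309 288 309 263 205 254 229  50  21  22  26   8 399 252 331 332 338 317 326 333 335
215  315 354 325 362 364 319 193  91  32  73  87 185  55 235 198 330 355 355 351 326 332 333
216  373 344 345 345 332 271  32  55  40 132 188 250  54 221 217 291 358 337 325 355 348 343
217  365 360 343 354 332 103  96  47  38 110 127 186  40 192 250 207 360 351 349 350 370 362
218  356 342 344 360 349  80  45  12  28 179 202 213 214 156 265 107 403 364 368 351 373 378
219  394 350 364 383 354  37  47  34  80 202 303 317 266 184 371 240 393 425 409 433 444 423
220  391 383 378 386 248  61  13  25  66 196 278 274 217 179 410 384 308  87  76   7   9  10
221  456 327 319 253  83  57  52  64  74 210 238 231 191  93 293 373 169  52  54  57  76  57
222   12  11  76  55  33  52  85  54 121 219 196 240 208   3  92 260 168  81  51  41  47  50
223   51  48  40   3  19  51  63  4
[... 1268 characters left out ...]
37   45  42  43  40  33  28  37  31  28  58 115 100  47  35  38  34  32  36  54  26  33  39
238   32  39  40  51  39  50  35  24  27  15  89  66  25  29  43  39  44  23  44  32  28  49
239   24  35  42  22  35  35  33  25  31  30   6  13  27  24  20  45  49  44  33  31  37  34
240   43  29  40  47  35  38  19  18  19  35  35  29  32  28  39  22  29  41  42  46  40  35
241   34  36  28  42  41  31  42  38  30  27  29  27  21  37  41  36  29  36  26  31  27  43
242   34  50  45  48  48  31  52  45  42  33  24  41  38  20  28  29  35  21  30  36  35  20
243   51  43  37  27  37  20  19  35  34  22  22  22  39  20  35  16  16  23  10  15  28  19
top pred tip [[266.76 206.43]] +50 [[269.5 208.7]]
```

Scaled: 16 mm / 800 = 0.02, 15 mm / 800 = 0.0188.

Emit:
apply_moves:
  rows:
    - [0,0,0,-0.0006,-0.001,0.0038,5]
    - [0,0,0,-0.0006,-0.001,0.0075,5]
    - [0,0,0,-0.0006,-0.001,0.0113,5]
    - [0,0,0,-0.0006,-0.001,0.015,5]
    - [0,0,0,-0.0006,-0.001,0.0175,5]
    - [0,0,0,-0.0006,-0.001,0.0188,5]
    - [0,0,0,-0.0006,-0.001,0.02,5]
    - [0,0,0,-0.0006,-0.001,0.02,5]
    - [0,0,0,-0.0006,-0.001,0.02,5]
    - [0,0,0,-0.0006,-0.001,0.02,5]

```text
time_s: 13.03
tool_pos: [556.3, 219.7, 138.4]
eef_rot: [[0.577, 0.728, 0.371], [0.617, -0.686, 0.386], [0.535, 0.006, -0.845]]
force: [-2.5, -2.2, 6.3]
gripper_width: 14.2
grasp_force: 30.0
```

```bash
python3 look.py | sed -n '1,5p;19,34p'
```

```text
[556.31 219.66 138.41] [-2.46 -2.17  6.27] [ 0.07  0.08  0.   -0.02 -0.14 -0.11]
turn [ 0.38 -0.35  0.1 ] shift [ -0.11   0.76 -11.65]
tip-cup tool axes [ 0.88  0.08 -3.34]
scene pred tip [[295.51 238.42]] +50 [[295.55 233.23]]
214  137 271 277 263 209 184 187 226 150 147 265 394 343 365 345 328 308 340 329 358 366 387
228   41  10   7  12  30   7  17  40 164 215 156 193 168  38  15   5  24  43  34  36  42  29
229   46  21  15  15   4   3  10  41 150 169 191 183 187  10  40   9  32  41  34  40  41  38
230   30  45  10  17  31  22  15  49 165 187 195 199 193  34  21  15  37  41  37  27  44  43
231   43  32  21   6  19  15  27  42 159 193 191 191 180  43  13  24  45  51  35  54  39  20
232   26  51  50  22  19   9  21  31 167 221 188 204 202   4  34  26  38  47  45  37  47  53
233   39  34  42  48  32  23   8  17 164 247 242 171  48  35  34  56  35  39  40  34  25  41
234   40  48  40  41  48  24  38  41  32  96 175 168  98  55  46  47  34  33  42  38  37  38
235   41  44  45  41  43  41  39  24  39 188 156 161  89  59  47  24  36  37  36  49  37  33
236   36  34  36  39  42  46  58  36  37  99 105  85  30  50  43  37  29  43  33  30  33  41
237   47  42  44  38  37  50  34  32  33 116 108 111  49  33  36  32  41  35  50  36  40  37
238   30  42  31  40  42  47  38  28   6 118 107 101  42  29  41  47  43  22  32  38  22  48
239   38  40  50  26  37  27  47  26  32  71 105  90  28  36  19  44  55  43  32  38  57  27
240   45  40  35  46  34  43  36  12  20  28  74  52  40  38  35  36  33  33  46  37  25  36
241   39  48  16  40  38  37  40  47  30  16   7   5  33  36  48  34  48  40  36  41  41  31
242   40  48  42  56  42  48  54  44  33  39  33  37  37  25  28  23  32  29  21  38  35  31
243   54  40  40  33  25  31  17  34  44  30   9  27  38  16  21  27  16  28  28  22  20  25
```

Scaled: 3 mm / 800 = 0.0038, 2.5 mm / 800 = 0.0031.

Emit:
apply_moves:
  rows:
    - [0,0,0,0,0.0006,0,5]
    - [0,0,0,0,0.0013,0,5]
    - [0,0,0,0,0.0019,0,5]
    - [0,0,0,0,0.0025,0,5]
    - [0,0,0,0,0.0031,0,5]
    - [0,0,0,0,0.0038,0,5]
    - [0,0,0,0,0.0038,0,5]
    - [0,0,0,0,0.0038,0,5]
    - [0,0,0,0,0.0038,0,5]
    - [0,0,0,0,0.0038,0,5]

```text
time_s: 13.97
tool_pos: [558.1, 217.8, 138.3]
eef_rot: [[0.577, 0.728, 0.37], [0.617, -0.686, 0.386], [0.535, 0.006, -0.845]]
force: [-2.7, -2.5, 6.0]
gripper_width: 14.0
grasp_force: 30.1
```

```bash
cat > st.py <<'E'
from g import *
s=robot.state();R=s['eef_rot'];print(s['time_s'],'tip-cup',R.T@(s['tool_pos']+112*R[:,2]-org(-49.6,0,40.5)),'F tool',R.T@s['force'],'T',R.T@s['ft_torque'])
E
python3 st.py
```

```text
13.9667 tip-cup [ 0.66  2.58 -3.32] F tool [ 0.12 -0.21 -7.02] T [ 0.26 -0.42  0.04]
```

Scaled: 2 mm / 800 = 0.0025, 1.5 mm / 800 = 0.0019.

Emit:
apply_moves:
  rows:
    - [0,0,0,0,0.0006,0,5]
    - [0,0,0,0,0.0013,0,5]
    - [0,0,0,0,0.0019,0,5]
    - [0,0,0,0,0.0025,0,5]
    - [0,0,0,0,0.0025,0,5]
    - [0,0,0,0,0.0025,0,5]
    - [0,0,0,0,0.0025,0,5]
    - [0,0,0,0,0.0025,0,5]
    - [0,0,0,0,0.0025,0,5]
    - [0,0,0,0,0.0025,0,5]

```text
time_s: 14.8
tool_pos: [559.3, 216.5, 138.2]
eef_rot: [[0.577, 0.728, 0.37], [0.617, -0.686, 0.386], [0.535, 0.005, -0.845]]
force: [-2.7, -2.9, 5.7]
gripper_width: 13.7
grasp_force: 30.2
```

```bash
python3 st.py
```

```text
14.8 tip-cup [ 0.52  4.22 -3.28] F tool [-0.27  0.05 -6.93] T [ 0.47 -0.39  0.06]
```

```bash
python3 look.py | sed -n '19,34p'
python3 - <<'E'
import numpy as np,cv2
ims=[]
for n,r in(('scene',(282,218)),('top',(248,190))):
    for f in ('','_g'):
        c=np.load(n+f+'.npz')['color'];ims.append(cv2.resize(c[r[1]:r[1]+30,r[0]:r[0]+30],(300,300),interpolation=2))
cv2.imwrite('pics/g.png',np.vstack([np.hstack(ims[:2]),np.hstack(ims[2:])]))
E
```

```text
228   37   4  14  12  12  14  19  10  20 185 173 196 180 189  10  24  29  45  44  30  41  34
229   31  20  13   3   7   7  13  14  41 146 188 177 199 162  30   5  30  43  31  41  48  31
230   36  40   7  27  19  30  13  28  62 208 196 188 206 181  50  27  31  41  48  40  47  47
231   49  41  38  10   8  10  20  10  60 222 173 198 191 182  21  23  40  57  37  53  43  22
232   35  44  46  15  16   9   5  15  56 239 181 207 212  88  22  27  44  43  47  39  45  45
233   31  40  43  31  29  15  13  13  79 268 246 184  51 116  48  49  45  20  40  30  33  47
234   29  54  37  53  41  39  41  32   7  87 173 162 163  52  55  44  42  26  42  35  38  32
235   32  38  40  46  42  38  36  50  17 179 151 169 164   5  51  40  33  35  42  36  50  31
236   38  28  38  34  46  45  46  53  34 108 110  90  42  29  48  34  28  31  36  33  29  37
237   47  43  39  35  30  43  30  36  57  94 113 117  70  50  43  39  35  37  48  36  41  31
238   32  40  46  48  45  37  39  36  17  85 109 102  43  29  41  42  36  23  39  30  32  50
239   29  41  53  24  46  34  35  34  15  69 105  88  27  34  25  37  55  39  27  37  31  23
240   42  30  52  47  33  40  42  15  27  33  81  50  23  29  36  35  32  43  35  36  30  38
241   41  48  21  36  48  27  42  44  26  23  10  11  24  43  44  35  30  54  45  45  30  49
242   35  42  42  39  48  31  43  50  34  38  30  43  31  27  26  33  32  17  31  40  39  21
243   45  41  29  30  36  32  26  33  30  28  17  37  39  11  31  18  18  25  19   7  18   4
```

View pics/g.png

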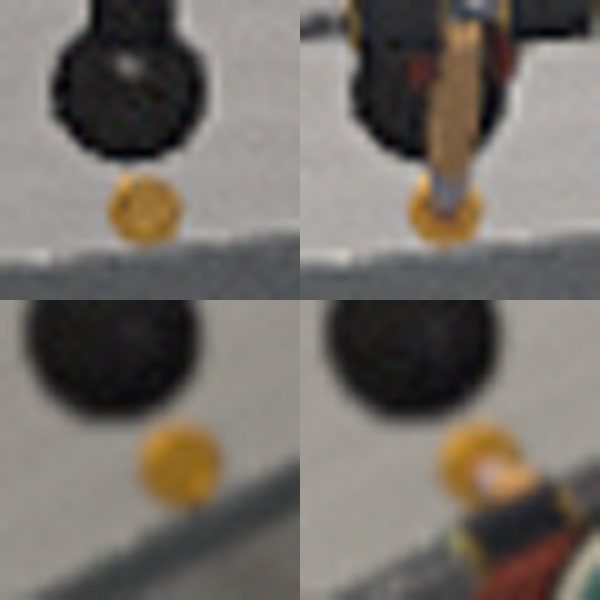

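The scene view shows the bristle tip in the middle of the cup. The tip didn't move while the handle shifted, so it is seated in the cup. Next I'll straighten and retract along the normal.

Scaled: -5 mm / 800 = -0.0063, -3.5 mm / 800 = -0.0044.

Emit:
apply_moves:
  rows:
    - [0,0,0,0,-0.0013,0,5]
    - [0,0,0,0,-0.0025,0,5]
    - [0,0,0,0,-0.0044,0,5]
    - [0,0,0,0,-0.0063,0,5]
    - [0,0,0,0,-0.0063,0,5]
    - [0,0,0,0,-0.0063,0,5]
    - [0,0,0,0,-0.0063,0,5]
    - [0,0,0,0,-0.0063,0,5]
    - [0,0,0,0,-0.0063,-0.0025,5]
    - [0,0,0,0,-0.0063,-0.0063,5]

```text
time_s: 15.73
tool_pos: [553.8, 217.8, 141.9]
eef_rot: [[0.578, 0.728, 0.369], [0.617, -0.686, 0.386], [0.534, 0.005, -0.845]]
force: [0.9, -0.3, -0.4]
gripper_width: 14.1
grasp_force: 30.0
```

Scaled: -160 mm / 800 = -0.2, -150 mm / 800 = -0.1875.

Emit:
apply_moves:
  rows:
    - [0,0,0,0,0,-0.0063,5]
    - [0,0,0,0,0,-0.0188,5]
    - [0,0,0,0,0,-0.0375,5]
    - [0,0,0,0,0,-0.0625,5]
    - [0,0,0,0,0,-0.0938,5]
    - [0,0,0,0,0,-0.125,5]
    - [0,0,0,0,0,-0.1563,5]
    - [0,0,0,0,0,-0.1875,5]
    - [0,0,0,0,0,-0.2,5]
    - [0,0,0,0,0,-0.2,5]

```text
time_s: 16.57
tool_pos: [495.4, 154.9, 280.3]
eef_rot: [[0.576, 0.727, 0.375], [0.617, -0.687, 0.384], [0.536, 0.01, -0.844]]
force: [0.6, -0.3, -0.7]
gripper_width: 14.1
grasp_force: 30.0
```

Run:
```python
from g import *
s=robot.state();print(s['tool_pos'],s['gripper_width'],s['qpos'])
to([463.4,-111,260],0)
for f in (.3,.7): to(s['tool_pos']*(1-f)+f*np.array([463.4,-111,260]),32*(1-f))
```

```text
[495.39 154.85 280.26] 14.078321518450307 [-12.33  -3.79 112.72  32.78  57.14  16.15]
turn [  0.63 -32.43  -0.03] shift [-193.33  159.2   -96.89]
turn [  0.61 -10.03   0.09] shift [-58.    47.76 -29.07]
turn [  0.62 -22.83   0.02] shift [-135.33  111.44  -67.82]
```

Scaled: -172 mm / 800 = -0.215, 159.6 mm / 800 = 0.1995, -32.4 degrees / 120 = -0.27.

Emit:
apply_moves:
  rows:
    - [0,-0.0167,0,-0.01,0.0088,-0.0125,5]
    - [0,-0.0417,0,-0.03,0.0275,-0.0313,5]
    - [0,-0.075,0,-0.0563,0.0513,-0.0525,5]
    - [0,-0.1083,0,-0.0838,0.0775,-0.075,5]
    - [0,-0.1417,0,-0.1125,0.105,-0.0975,5]
    - [0.0025,-0.175,0,-0.14,0.1313,-0.1188,5]
    - [0.005,-0.2083,0,-0.1675,0.1563,-0.1375,5]
    - [0.005,-0.2417,0,-0.1913,0.1775,-0.1525,5]
    - [0.005,-0.27,0,-0.2075,0.1925,-0.16,5]
    - [0.005,-0.27,0,-0.215,0.1995,-0.1638,5]

```text
time_s: 17.4
tool_pos: [464.1, -111.1, 296.0]
eef_rot: [[0.683, 0.73, -0.007], [0.73, -0.684, -0.0], [-0.005, -0.005, -1.0]]
force: [0.9, 1.3, -1.1]
gripper_width: 14.2
grasp_force: 30.0
```

Scaled: 80 mm / 800 = 0.1, 70 mm / 800 = 0.0875.

Emit:
apply_moves:
  rows:
    - [0,0,0,0,0,0,5]
    - [0,0,0,0,0,0,5]
    - [0,0,0,0,0,0.0063,5]
    - [0,0,0,0,0,0.0188,5]
    - [0,0,0,0,0,0.0375,5]
    - [0,0,0,0,0,0.0625,5]
    - [0,0,0,0,0,0.0875,5]
    - [0,0,0,0,0,0.1,5]
    - [0,0,0,0,0,0.1,5]
    - [0,0,0,0,0,0.1,5]

```text
time_s: 18.23
tool_pos: [462.2, -109.4, 216.6]
eef_rot: [[0.684, 0.73, -0.005], [0.73, -0.684, 0.002], [-0.002, -0.006, -1.0]]
force: [-0.3, -0.8, -0.4]
gripper_width: 14.2
grasp_force: 30.0
```

```bash
cat > lk2.py <<'E'
from g import *
from h import *
s=robot.state();R=s['eef_rot'];print(s['tool_pos'],R[:,2],s['dq'])
tip=s['tool_pos']+112*R[:,2];print('tip',tip);to([463.4,-111,206],0)
c0=load('scene');c=robot.camera('scene');np.savez('scene_h.npz',**c);c=load('scene_h')
print('pred tip',proj(c,tip),'+80',proj(c,tip-80*R[:,2]),[(d['score'],d['rect']) for d in robot.spot_in('brush','scene')][:1])
d=np.abs(c['color'].astype(int)-c0['color']).sum(2)
from scipy.ndimage import label
for v in range(278,312,2): print(v,''.join('%4d'%x for x in d[v,358:382]))
cv2.imwrite('pics/h.png',cv2.resize(c['color'][250:340,330:420],None,fx=6,fy=6,interpolation=2))
E
python3 lk2.py
```

```text
[ 462.15 -109.42  216.58] [-0.01  0.   -1.  ] [ 0.1  -0.84 -2.03 -0.16  0.37  0.03]
tip [ 461.54 -109.15  104.58]
turn [-0.32  0.12  0.07] shift [-0.28  2.05 10.57]
pred tip [[367.3 301.2]] +80 [[368.97 278.86]] [(0.8, [364.8, 252.3, 375.2, 301.1])]
278   31  43  33  20  42  42  41  41  21  74  62  67  67  63  59  14  38  36  35  21  44  49  24  42
280   26  43  42  22  37  38  20  53  82  76  61  63  65  61  54  10  30  35  47  35  42  48  28  25
282   38  40  33  18  34  35  29  49  41  75  66  68  71  68  48  47  30  36  29  14  26  44  17  11
284   33  49  37  25  28  42  33  17  23  77  58 106 113 110  27  51  41  47  32  38  24  28  11  28
286   35  34  33  18  37  46  30  51  37  52  16  88 133 136  81  81  46  37  38  31  39   8  22  35
288   40  44  23  24  27  45  31  32  46  25  59  40  23  35  72  76  19  41  28  46  34  26  19  23
290   40  49  34  40  23  38  38  27  21  60  77  93  70  76  84  70  24  44  35  32  37  18  22  46
292   34  35  34  31  35  37  17  37  16 112  94  81  71  71  79  51  35  20  33  40  35  23  32  59
294   35  46  21  44  35  37  42  30  41 1
[... 166 characters left out ...]
32  38  21  41  20  38  27  26  20  33  52  63  21 105  64  34  50  33  41  52  34  45  42  17
300   37  19  33  28  25  31  35  20  42  46  43  41  20  88  73  34  35  36  39  38  38  25  22  27
302   27  22  30  22  45  34  35  25  56  73  56  52  75  87  64  20  36  35  16  41  28  47  28  37
304   27  33  43  39  36  35  33  36  56  79  71  71  76  75  68  17  26  25  30  38  25  36  15  28
306   37  41  25  31  35  42  32  45 101  73  69  70  78  78  55  41  28  33  36  41  35  44  34  45
308   42  28  32  30  45  49  52  14  62  86 119  98  82  67  27  36  26  34  32  36  26  47  48  28
310   35  51  27  36  32  30  16  14  58  97 118 100 100  97  34  32  27  47  28  36  48  24  30  31
```

View pics/h.png

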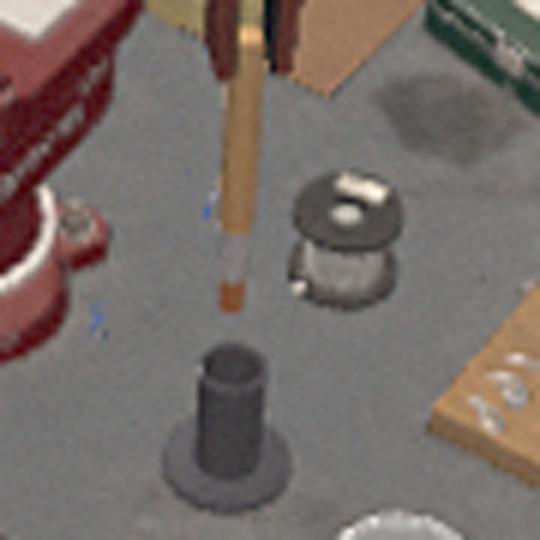

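The scene view shows the tip at px (368,301) just above the tube mouth (369,310), about 3 mm off sideways. I'll correct and lower it in stages.

Scaled: 30 mm / 800 = 0.0375, 2.5 mm / 800 = 0.0031, -0.3 degrees / 120 = -0.0025.

Emit:
apply_moves:
  rows:
    - [-0.0025,0.0008,0,0.0004,0.0013,0,5]
    - [-0.0025,0.0008,0,0.0004,0.0031,0,5]
    - [-0.0025,0.0008,0,0.0004,0.0031,0,5]
    - [-0.0025,0.0008,0,0.0004,0.0031,0.0063,5]
    - [-0.0025,0.0008,0,0.0004,0.0031,0.015,5]
    - [-0.0025,0.0008,0,0.0004,0.0031,0.025,5]
    - [-0.0025,0.0008,0,0.0004,0.0031,0.0338,5]
    - [-0.0025,0.0008,0,0.0004,0.0031,0.0375,5]
    - [-0.0025,0.0008,0,0.0004,0.0031,0.0375,5]
    - [-0.0025,0.0008,0,0.0004,0.0031,0.0375,5]

```text
time_s: 19.17
tool_pos: [464.4, -111.2, 186.4]
eef_rot: [[0.684, 0.73, -0.0], [0.73, -0.684, -0.0], [-0.0, -0.0, -1.0]]
force: [0.1, -0.2, 0.5]
gripper_width: 14.1
grasp_force: 30.0
```

```bash
python3 lk2.py|head -4; python3 -c "
from h import *
c=load('scene');print(proj(c,[[464,-110.7,65],[464,-110.7,75],[465.5,-111.5,65]]))"
```

```text
[ 464.38 -111.18  186.45] [-0. -0. -1.] [ 0.03 -0.48 -0.65  0.01  0.04  0.02]
tip [ 464.34 -111.2    74.45]
turn [-0.01  0.02  0.06] shift [ -0.55  -0.83 -19.55]
pred tip [[368.01 308.85]] +80 [[369.52 287.26]] [(0.67, [362.5, 259.6, 373.1, 309.2])]
[[367.60779811 311.27071161]
 [367.78719598 308.69556624]
 [368.17801015 311.07729909]]
```

Aligned. Lower to the floor and release.

Scaled: 67 mm / 800 = 0.0838, 65 mm / 800 = 0.0813.

Emit:
apply_moves:
  rows:
    - [0,0,0,0,0,0.01,5]
    - [0,0,0,0,0,0.0225,5]
    - [0,0,0,0,0,0.035,5]
    - [0,0,0,0,0,0.0475,5]
    - [0,0,0,0,0,0.06,5]
    - [0,0,0,0,0,0.0725,5]
    - [0,0,0,0,0,0.0813,5]
    - [0,0,0,0,0,0.0838,5]
    - [0,0,0,0,0,0.0838,5]
    - [0,0,0,0,0,0.0838,5]

```text
time_s: 20.1
tool_pos: [464.8, -111.4, 119.9]
eef_rot: [[0.684, 0.73, 0.001], [0.73, -0.684, -0.001], [-0.0, 0.001, -1.0]]
force: [-0.2, -0.2, -0.2]
gripper_width: 14.5
grasp_force: 30.0
```

```bash
python3 lk2.py|head -3; python3 st.py
```

```text
[ 464.82 -111.36  119.89] [ 0. -0. -1.] [-0.06 -0.57 -0.5  -0.02  0.28 -0.08]
tip [ 464.89 -111.43    7.89]
turn [0.05 0.   0.06] shift [ -0.71  -1.21 -86.11]
20.2 tip-cup [-364.96  159.32   32.36] F tool [-0.65 -0.1   0.74] T [ 0.01 -0.1   0.02]
```

Scaled: 2.5 mm / 800 = 0.0031, 1.5 mm / 800 = 0.0019.

Emit:
apply_moves:
  rows:
    - [0,0,0,0,0,0.0019,5]
    - [0,0,0,0,0,0.0031,5]
    - [0,0,0,0,0,0.0031,5]
    - [0,0,0,0,0,0.0031,5]
    - [0,0,0,0,0,0.0031,18]
    - [0,0,0,0,0,0.0031,25]
    - [0,0,0,0,0,0.0031,40]
    - [0,0,0,0,0,0.0031,50]
    - [0,0,0,0,0,0.0031,50]
    - [0,0,0,0,0,0.0031,50]

```text
time_s: 21.03
tool_pos: [464.7, -111.3, 117.4]
eef_rot: [[0.684, 0.73, 0.001], [0.73, -0.684, -0.001], [-0.0, 0.001, -1.0]]
force: [0.9, 0.1, -0.2]
gripper_width: 47.8
grasp_force: 0.0
```

Scaled: -180 mm / 800 = -0.225, -165 mm / 800 = -0.2063.

Emit:
apply_moves:
  rows:
    - [0,0,0,0,0,0.0031,50]
    - [0,0,0,0,0,-0.0063,50]
    - [0,0,0,0,0,-0.025,50]
    - [0,0,0,0,0,-0.0563,50]
    - [0,0,0,0,0,-0.0938,50]
    - [0,0,0,0,0,-0.1375,50]
    - [0,0,0,0,0,-0.175,50]
    - [0,0,0,0,0,-0.2063,50]
    - [0,0,0,0,0,-0.225,50]
    - [0,0,0,0,0,-0.225,50]

```text
time_s: 21.87
tool_pos: [466.7, -112.0, 301.5]
eef_rot: [[0.684, 0.73, 0.007], [0.73, -0.684, -0.003], [0.003, 0.008, -1.0]]
force: [0.4, -0.9, 0.2]
gripper_width: 50.5
grasp_force: 0.0
```

Run:
```python
from g import *
from h import *
s=robot.state();print(s['tool_pos'],s['gripper_width'],s['time_s'])
c=robot.camera('scene');np.savez('scene_i.npz',**c);c0=np.load('scene.npz')['color'].astype(int)
d=np.abs(c['color'].astype(int)-c0).sum(2)[278:338,352:384];print('diff at brush',(d>120).sum(),np.median(d),[(x['score'],x['rect']) for x in robot.spot_in('brush','scene')][:1])
for g in (0,):pass
k=org(-51.1,0,121.4);print('knob',k)
for h in (150,60): to(k+h*nz,32)
```

```text
[ 466.69 -112.04  301.52] 50.5266402799097 21.8667
diff at brush 0 22.0 [(0.61, [363.9, 280.4, 375.8, 314.7])]
knob [597.52 262.55 121.4 ]
turn [ 0.08 31.99  0.08] shift [ 284.15 -158.73   48.71]
turn [ 0.08 31.99  0.08] shift [ 331.83 -158.81  125.04]
```

Run:
```python
from g import *
A=org(-51.1,-48,121.4)+110*nz
s=robot.state();print(s['tool_pos'],A);to(A,32);M=s['tool_pos']*.5+A*.5;M[2]=310;to(M,12)
to(org(-51.1,-48,121.4)-12*nz,32,(A,32))
```

```text
[ 464.56 -111.23  297.52] [592.6  187.19 214.68]
turn [ 0.08 31.99  0.08] shift [ 305.29 -110.77   82.72]
turn [ 0.09 11.99  0.07] shift [152.66 -55.29 -12.54]
turn [0. 0. 0.] shift [  0.01   0.   122.  ]
```

Scaled: 305 mm / 800 = 0.3813, -111 mm / 800 = -0.1388, 32 degrees / 120 = 0.2667.

Emit:
apply_moves:
  rows:
    - [0,0,0,0.0188,-0.0063,-0.0063,30]
    - [0,0.025,0,0.0563,-0.02,-0.0125,10]
    - [0,0.0583,0,0.1,-0.0363,-0.015,0]
    - [0,0.0917,0,0.1438,-0.0525,-0.015,0]
    - [0,0.125,0,0.1875,-0.0675,-0.0125,0]
    - [0,0.1583,0,0.2313,-0.0838,0,0]
    - [0,0.1917,0,0.275,-0.1,0.0188,0]
    - [0,0.225,0,0.3125,-0.1138,0.0438,0]
    - [0,0.2667,0,0.35,-0.1275,0.075,0]
    - [0,0.2667,0,0.3813,-0.1388,0.1038,0]
  force: 10

```text
time_s: 22.8
tool_pos: [587.3, 187.6, 208.8]
eef_rot: [[0.584, 0.728, 0.359], [0.617, -0.685, 0.387], [0.528, -0.005, -0.849]]
force: [-0.2, -0.2, 0.2]
gripper_width: 0.5
grasp_force: 0.0
```

Emit:
apply_moves:
  rows:
    - [0,0,0,0,0,0,0]
    - [0,0,0,0,0,0,0]
    - [0,0,0,0,0,0,0]
    - [0,0,0,0,0,0,0]
    - [0,0,0,0,0,0,0]
    - [0,0,0,0,0,0,0]
    - [0,0,0,0,0,0,0]
    - [0,0,0,0,0,0,0]
    - [0,0,0,0,0,0,0]
    - [0,0,0,0,0,0,0]

```text
time_s: 23.63
tool_pos: [592.2, 187.0, 214.5]
eef_rot: [[0.58, 0.73, 0.363], [0.619, -0.684, 0.386], [0.53, 0.001, -0.848]]
force: [0.3, 0.5, 0.1]
gripper_width: 0.6
grasp_force: 0.0
```

```bash
cat > kn.py <<'E'
from g import *
s=robot.state();R=s['eef_rot'];k=org(-51.1,0,121.4);d=s['tool_pos']-k
B=np.c_[np.cross(cy,nz),cy,nz]
print(s['time_s'],'TCP rel knob (upslope,left,normal)',B.T@d,'axis',B.T@R[:,2],'F',B.T@s['force'],s['gripper_width'])
to(org(-51.1,-48,121.4)-12*nz,32)
E
python3 kn.py
```

```text
23.6333 TCP rel knob (upslope,left,normal) [ -0.42 -47.84 109.99] axis [-0. -0. -1.] F [ 0.49  0.16 -0.24] 0.632131253748046
turn [ 0.03 -0.01  0.08] shift [  0.42   0.11 121.99]
```

Scaled: 122 mm / 800 = 0.1525, 117 mm / 800 = 0.1463.

Emit:
apply_moves:
  rows:
    - [0,0,0,0,0,0.0188,0]
    - [0,0,0,0,0,0.0438,0]
    - [0,0,0,0,0,0.0688,0]
    - [0,0,0,0,0,0.0938,0]
    - [0,0,0,0,0,0.115,0]
    - [0,0,0,0,0,0.1338,0]
    - [0,0,0,0,0,0.1463,0]
    - [0,0,0,0,0,0.1525,0]
    - [0,0,0,0,0,0.1525,0]
    - [0,0,0,0,0,0.1525,0]

```text
time_s: 24.47
tool_pos: [636.5, 234.3, 111.0]
eef_rot: [[0.58, 0.73, 0.363], [0.619, -0.684, 0.386], [0.53, 0.001, -0.848]]
force: [0.6, -0.4, 1.1]
gripper_width: 0.5
grasp_force: 0.0
```

```bash
python3 kn.py
python3 - <<'E'
from cell import robot
import cv2
import numpy as np
a=robot.camera('scene')['color'][170:255,255:340];b=robot.camera('top')['color'][130:230,210:310]
cv2.imwrite('pics/k.png',np.hstack([cv2.resize(a,(400,400),interpolation=2),cv2.resize(b,(400,400),interpolation=2)]))
E
```

```text
24.4667 TCP rel knob (upslope,left,normal) [ -0.36 -47.74 -12.02] axis [-0. -0. -1.] F [ 0.69 -0.66  0.86] 0.46687118621736207
turn [ 0.01 -0.    0.08] shift [ 0.36  0.26 -0.02]
```

View pics/k.png

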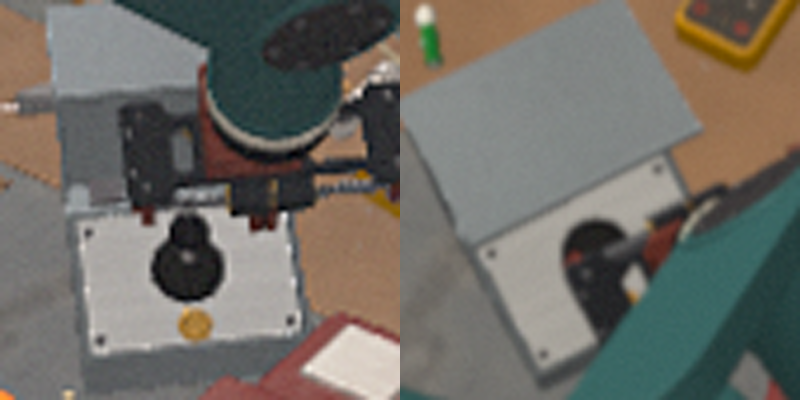

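The scene view shows the closed fingers (263,215) clear to the right of the knob (187,232). Next I push left.

Scaled: -43 mm / 800 = -0.0538, -39 mm / 800 = -0.0488.

Emit:
apply_moves:
  rows:
    - [0,0,0,0,-0.0038,0.0025,0]
    - [0,0,0,0,-0.0088,0.0063,0]
    - [0,0,0,0,-0.0138,0.0063,0]
    - [0,0,0,0,-0.0188,0.0063,0]
    - [0,0,0,0,-0.0238,0.0063,0]
    - [0,0,0,0,-0.03,0.0063,0]
    - [0,0,0,0,-0.0363,0.0063,0]
    - [0,0,0,0,-0.0425,0.0063,0]
    - [0,0,0,0,-0.0488,0.0063,0]
    - [0,0,0,0,-0.0538,0.0063,0]

```text
time_s: 25.4
tool_pos: [606.2, 266.1, 106.5]
eef_rot: [[0.58, 0.73, 0.362], [0.619, -0.684, 0.386], [0.53, 0.001, -0.848]]
force: [-0.4, 0.2, 0.3]
gripper_width: 0.6
grasp_force: 0.0
```

```bash
python3 kn.py
```

```text
25.4 TCP rel knob (upslope,left,normal) [ -0.66  -3.92 -17.2 ] axis [-0.  0. -1.] F [0.09 0.41 0.31] 0.6091468956459046
turn [-0.01  0.01  0.08] shift [ 0.59 44.08 -5.21]
```

```bash
cat > asc.py <<'E'
from cell import robot
import numpy as np,cv2
c=robot.camera('scene');im=c['color'].astype(int);np.savez('scene_k.npz',**c)
print([(round(d['score'],2),d['rect']) for d in robot.spot_in('knob','scene')])
s=im.sum(2);h=cv2.cvtColor(c['color'],cv2.COLOR_BGR2HSV)
for v in range(206,242): print(v,''.join('#' if s[v,u]<120 else ('r' if im[v,u,2]>im[v,u,0]+25 else ('+' if s[v,u]<350 else '.')) for u in range(268,322)))
E
python3 asc.py
```

```text
[]
206 +++#+++++++++++rrrrrrrrrr########+rr++++++++++++#+++++
207 ++++++#+++++++++rrrrrrrrrrrrrrrrrrrr+++++++++#+##+++++
208 +#+++++++++++++rrrrrrrrrrrrrrrrrr++++##+######++++#+++
209 +++++#++++++#+++rrr+r++++++++##++###+#++++++.....rr#++
210 +++++++#+++#++######+###++##++##++++++++++++.....r+###
211 ++++#++++#####+++++++##++++++rr+#++++++r.+++++++++++++
212 ++++#+++##++++......r#++++++++r++#++++++++++++++++++++
213 +++++++#+++++.......r#+#+++++++#++#++++r+++++...++rrrr
214 +++++#+++.++.+++++++r#++++++++r+++++##+r.....+..++rrrr
215 ####++#+++++++++++++r##+++++#+r#######+......+..++rrrr
216 ##rr+++++++++.......r###++####+####++++.........++rrrr
217 ++rr+................#####++##r+................++rrrr
218 ++rr+..................##+rr##r+................++rrrr
219 ++rr+++................##+rr++r+................++rrrr
220 .+++...................##+rr++r+.................+rrrr
221 +++...................+###r####+.................++rrr
222 .++..................+##########+................++rrr
223 ++++................+##+#+++#####+...............++rrr
224 .+++................####++.++#+
[... 326 characters left out ...]
+................+############+................++rr
231 ++++.................####+######+.................++rr
232 ++++..................##########+.................++rr
233 ...++..................+######+...................++rr
234 ...++..............................................++r
235 ..+++.....................rrrr.....................++r
236 +.+++....................rrrrrr....................+++
237 +++++....................rrrrrrr................+..++.
238 +++++...................rrrrrrrrr...............++.+++
239 .+++++...................rrrrrrrr..................+++
240 ..+++....................rrrrrrr...................++r
241 .+++++..+.................rrrrrr.................+++rr
```

Run:
```python
from h import *
c=load('scene');c1=load('scene_k')
for cc in (c,c1):
    im=cc['color'].astype(int);s=im.sum(2)
    for v in range(208,226): print(v,' '.join('%3d'%s[v,u] for u in range(279,305)))
P=cloud(c1);P0=cloud(c)
from g import *
B=np.c_[np.cross(cy,nz),cy,nz];k=org(-51.1,0,121.4)
for nm,Q in(('before',P0),('now',P1:=P)):
    for v in (212,215,218,220,223):
        print(nm,v,[tuple(int(round(x)) for x in B.T@(Q[v,u]-k)) for u in range(285,301,1)])
print(proj(c,[k,k-17*nz-4*cy,k+30*cy-7*nz]))
```

```text
208 273 275 286 351 371 369 365 377 369 386 378 380 387 389 400 389 390 397 401 387 398 389 389 383 322 287
209 287 265 279 409 419 412 404 397 402 396 395 394 397 396 384 389 383 381 382 389 381 387 391 392 390 260
210 270 268 321 425 404 405 392 394 394 395 396 396 390 389 390 381 383 377 383 374 376 386 381 384 366 256
211 291 281 352 421 404 404 400 390 397 398 395 393 394 398 391 384 385 397 384 378 386 388 419 410 401 356
212 177 185 288 414 408 411 401 394 402 398 408 407 420 413 409 394 357 361 354 338 316 301 304 311 319 301
213 312 375 412 443 445 400 376 373 372 356 333 285 318 308 326 319 294 320 425 429 427 381 330 334 356 371
214 333 340 327 319 327 310 283 300 428 423 433 384 346 362 381 310 290 409 521 490 495 475 463 456 478 463
215 323 381 324 332 351 361 358 428 480 469 486 493 453 335 257 243 206 286 368 452 506 481 479 482 494 483
216 431 463 450 448 462 466 463 487 483 485 483 485 411 155  79 125  68  80 143 316 515 491 486 483 477 479
217 488 472 470 475 483 472 472 476 481 478 490 480 244  44  96  97  93  77  53 173 426 504 480 481 479 487
218 471 477 472 471 
[... 3722 characters left out ...]
7), (-4, -15, -1), (22, -22, -67)]
before 223 [(16, 28, -66), (16, 25, -67), (16, 22, -67), (15, 19, -66), (13, 15, -62), (12, 12, -60), (8, 9, -51), (5, 7, -43), (3, 3, -41), (-2, 1, -28), (-6, -2, -18), (-1, -6, -31), (1, -9, -37), (4, -13, -46), (7, -17, -55), (9, -20, -61)]
now 212 [(56, 24, -69), (57, 21, -73), (59, 17, -78), (-24, 21, 120), (-22, 18, 117), (-25, 16, 123), (-23, 13, 116), (-25, 10, 120), (-23, 7, 115), (-25, 4, 120), (-26, 1, 120), (-25, -2, 117), (-23, -5, 114), (-25, -7, 117), (-29, -10, 126), (-27, -13, 121)]Traceback (most recent call last):
  File "<stdin>", line 11, in <module>
  File "<stdin>", line 11, in <genexpr>
ValueError: cannot convert float NaN to integer
```

```bash
python3 - <<'E'
from h import *
from g import *
c=load('scene');P=cloud(load('scene_k'))
B=np.c_[np.cross(cy,nz),cy,nz];k=org(-51.1,0,121.4)
for v in (213,215,217,218,219,220,221,222,223):
    print(v,[tuple(int(x) if x==x else None for x in B.T@(P[v,u]-k)) for u in range(288,302,1)])
print(proj(c,[k,k-17*nz-4*cy,k+30*cy-7*nz,k-4*cy+20*nz,k-4*cy+60*nz]))
E
python3 kn.py
```

```text
213 [(-25, 21, 117), (-25, 18, 117), (-26, 15, 118), (-27, 13, 120), (-27, 10, 118), (-26, 7, 116), (-29, 4, 123), (-28, 1, 120), (-28, -1, 118), (-28, -4, 117), (-29, -6, 119), (-32, -9, 126), (-29, -12, 119), (-27, -15, 113)]
215 [(-29, 21, 111), (-32, 19, 118), (-31, 16, 115), (-31, 13, 115), (-33, 10, 118), (-32, 7, 116), (-33, 5, 117), (None, None, None), (-31, 0, 112), (-34, -3, 117), (-32, -6, 111), (-33, -9, 113), (-33, -12, 112), (-35, -14, 117)]
217 [(36, 16, -67), (-32, 19, 104), (-33, 16, 104), (-32, 13, 103), (-32, 10, 102), (-33, 7, 103), (-34, 5, 104), (-31, 1, 96), (-10, -3, 44), (-10, -6, 42), (-12, -9, 46), (-13, -12, 47), (34, -23, -72), (33, -26, -70)]
218 [(33, 16, -69), (34, 13, -72), (32, 10, -68), (3, 9, 4), (1, 6, 7), (-2, 4, 16), (-10, 2, 36), (-10, 0, 35), (-8, -4, 30), (-9, -7, 31), (-11, -10, 35), (-10, -13, 34), (30, -22, -71), (28, -25, -67)]
219 [(31, 16, -72), (30, 13, -69), (29, 10, -68), (0, 10, 3), (-3, 7, 12), (-2, 4, 8), (-11, 2, 30), (-10, 0, 28), (-10, -4, 27), (-9, -7, 24), (-11, -10, 26), (-12, -13, 29), (28, -22, -74), (23, -25, -64)]
220 [(
[... 384 characters left out ...]
 -70), (19, -24, -71)]
222 [(22, 17, -77), (17, 15, -64), (18, 11, -68), (13, 8, -56), (10, 5, -48), (-8, 4, -2), (-10, 2, 4), (-11, 0, 6), (-11, -4, 3), (-11, -7, 3), (7, -13, -47), (13, -17, -63), (15, -21, -68), (15, -24, -68)]
223 [(15, 18, -66), (14, 15, -66), (12, 12, -60), (8, 9, -51), (5, 6, -43), (4, 3, -44), (-3, 1, -23), (-3, -2, -23), (-1, -5, -31), (5, -9, -49), (4, -12, -47), (6, -16, -54), (11, -20, -67), (10, -23, -64)]
[[294.26 219.21]
 [295.49 221.08]
 [284.73 220.94]
 [295.59 216.69]
 [295.7  211.7 ]]
25.5 TCP rel knob (upslope,left,normal) [ -0.81  -3.63 -17.23] axis [-0.  0. -1.] F [ 0.75  0.3  -0.85] 0.17112238024930715
turn [-0.04  0.03  0.1 ] shift [ 0.73 44.36 -5.26]
```

Emit:
apply_moves:
  rows:
    - [0,0,0,0,0,-0.0063,0]
    - [0,0,0,0,0,-0.0188,0]
    - [0,0,0,0,0,-0.035,0]
    - [0,0,0,0,0,-0.0475,0]
    - [0,0,0,0,0.0063,-0.05,0]
    - [0,0,0,0,0.0175,-0.05,0]
    - [0,0,0,0,0.03,-0.05,0]
    - [0,0,0,0,0.0425,-0.05,0]
    - [0,0,0,0,0.0525,-0.05,0]
    - [0,0,0,0,0.055,-0.05,0]

```text
time_s: 26.33
tool_pos: [626.5, 218.6, 140.2]
eef_rot: [[0.58, 0.729, 0.364], [0.618, -0.685, 0.385], [0.53, 0.001, -0.848]]
force: [-0.7, -0.4, -0.6]
gripper_width: 0.5
grasp_force: 0.0
```

Scaled: 64 mm / 800 = 0.08, 57 mm / 800 = 0.0713.

Emit:
apply_moves:
  rows:
    - [0,0,0,0,0,0,0]
    - [0,0,0,0,0,0.01,0]
    - [0,0,0,0,0,0.0225,0]
    - [0,0,0,0,0,0.035,0]
    - [0,0,0,0,0,0.0475,0]
    - [0,0,0,0,0,0.06,0]
    - [0,0,0,0,0,0.0713,0]
    - [0,0,0,0,0,0.08,0]
    - [0,0,0,0,0,0.08,0]
    - [0,0,0,0,0,0.08,0]

```text
time_s: 27.17
tool_pos: [647.4, 245.1, 85.5]
eef_rot: [[0.58, 0.73, 0.362], [0.619, -0.684, 0.386], [0.529, 0.0, -0.848]]
force: [-0.4, -0.9, -0.1]
gripper_width: 0.3
grasp_force: 0.0
```

```bash
python3 kn.py; python3 asc.py
python3 - <<'E'
from h import *
from g import *
P=cloud(load('scene_k'));B=np.c_[np.cross(cy,nz),cy,nz];k=org(-51.1,0,121.4)
Q=(P[195:235,285:330]-k)@B;f=Q[(abs(Q[...,1]+47)<15)&(Q[...,0]>-40)&(Q[...,0]<15)&(Q[...,2]>-60)]
print('finger pts lowest normal',np.sort(f[:,2])[:12],len(f)); print(f[np.argsort(f[:,2])[:6]])
E
```

```text
27.1667 TCP rel knob (upslope,left,normal) [ -0.83 -48.33 -41.79] axis [-0.  0. -1.] F [-0.83 -0.32  0.37] 0.31801171906975534
turn [-0.04  0.04  0.07] shift [  0.81  -0.35 -29.79]
[(0.72, [290.0, 217.1, 304.0, 231.8])]
206 +++++++++++++++++++++#+++++++++rrrrr######++++++#+##+r
207 ++++++++++++++#++++++++++...+++rrrrrrr##############+r
208 +++++++++++++++++++++++++...+#+rrrrrrrrr+#######++r++r
209 ++...+++++++++++++++++++....+++rrrrrrrrrrrrr+rrrrrr+++
210 +.....++++++++#+++++++++++.++#+rrrrrrrrrrrrrrrrr+++++#
211 +.....+++++++.+++++#++#+#++++++rrr+rrr+++#+++#++#++##+
212 +.....+++++++++##+++++++++#############+##+#+#+#+++++r
213 +.....++++++..+++++++++++###+++.+++r#+++++++rr++++++++
214 ..............+##+++++++++++.......r++++++++rr++++++++
215 ......+++..+..+#++++++++++++......+r+++++++++r++++++++
216 .+++..........+#+++++###+++++..++++r#+++++++rr++#+#+#+
217 .++............+###++++++++++++++++r+++###++rr#######+
218 .++............+#rrr++++++#+++++....########++#++++rrr
219 +++..++..........+rr...#++#####+....++++#+#+r+..++rrrr
220 .+++.+...........r#r...####+###+........#rr#r+...+
[... 791 characters left out ...]
....................................++r
235 ...++.....................rrrr.....................++r
236 +..++....................rrrrrrr...................+++
237 ..+++....................rrrrrrr................+..++.
238 +++++...................rrrrrrrrr...............++.+++
239 ++++++...................rrrrrrrr..................+++
240 +++++....................rrrrrrr...................++r
241 .+++++..+.................rrrrrr.................+++rr
finger pts lowest normal [-6.71 -6.17 -4.9  -2.58 -1.61 -1.35  0.9   3.86  4.54  5.6   5.8   8.37] 272
[[-11.41 -45.39  -6.71]
 [-12.58 -54.74  -6.17]
 [-11.79 -42.11  -4.9 ]
 [-10.3  -51.7   -2.58]
 [-11.31 -57.87  -1.61]
 [-11.09 -54.72  -1.35]]
```

Scaled: -35 mm / 800 = -0.0438, -31 mm / 800 = -0.0388.

Emit:
apply_moves:
  rows:
    - [0,0,0,0.0006,0,0.005,0]
    - [0,0,0,0.0006,0,0.01,0]
    - [0,0,0,0.0006,-0.005,0.01,0]
    - [0,0,0,0.0006,-0.0113,0.01,0]
    - [0,0,0,0.0006,-0.0175,0.01,0]
    - [0,0,0,0.0006,-0.0238,0.01,0]
    - [0,0,0,0.0006,-0.0288,0.01,0]
    - [0,0,0,0.0006,-0.0338,0.01,0]
    - [0,0,0,0.0006,-0.0388,0.01,0]
    - [0,0,0,0.0006,-0.0438,0.01,0]

```text
time_s: 28.1
tool_pos: [625.6, 272.2, 80.0]
eef_rot: [[0.579, 0.729, 0.364], [0.619, -0.684, 0.386], [0.53, 0.002, -0.848]]
force: [0.4, -1.9, 0.2]
gripper_width: 0.7
grasp_force: 0.8
```

```bash
python3 kn.py; python3 asc.py | sed -n '8,22p'
```

```text
28.1 TCP rel knob (upslope,left,normal) [  0.35 -13.87 -49.03] axis [ 0. -0. -1.] F [-0.81 -1.56  0.78] 0.7109203845220341
turn [ 0.07 -0.03  0.08] shift [ -0.39  34.18 -36.98]
212 +++++++++++++++++++rrrrrrrrrrrr+rr+++++######++++rrrr#
213 ..+++++++++++++#+++rrr+++++++++#+#+#####++......+rrrrr
214 ..+++++++++#++##########+#++#+#+rr#+++++++......+.+rr+
215 ..++++++++++##+++++...+r#++#++++rr++++++++r+++++++++++
216 .+++++++#++++.........+r#+++++++rr+++++++++++++++++rrr
217 ++++++++++++.......++++r+++++++++r++++++#++.....++rrrr
218 .++#++++###++++++++++++++#++++++rr+#+##+#+......++rrrr
219 .+++###++++#+++++++++#+rr##+##+++r#######+.......+rrrr
220 .+++##r++.+.........###r+#+######r+++............+rrrr
221 .+++..#r+...........+########rr+#r+..............++rrr
222 +++...#r+...........+#######+rr++r+..............++rrr
223 ..+...++............+###+++++rr#+r+..............++rrr
224 ..++................###+++++#+++#+...............++rrr
225 .+++...............+####+++###+###+..............++rrr
226 ++++...............+#####+##+##+##+..............++rrr
```

Scaled: -14 mm / 800 = -0.0175, -13 mm / 800 = -0.0163.

Emit:
apply_moves:
  rows:
    - [0,0,0,0,-0.0025,0,0]
    - [0,0,0,0,-0.005,0,0]
    - [0,0,0,0,-0.0075,0,0]
    - [0,0,0,0,-0.01,0,0]
    - [0,0,0,0,-0.0125,0,0]
    - [0,0,0,0,-0.015,0,0]
    - [0,0,0,0,-0.0163,0,0]
    - [0,0,0,0,-0.0175,0,0]
    - [0,0,0,0,-0.0175,0,0]
    - [0,0,0,0,-0.0175,0,0]
  force: 40

```text
time_s: 29.03
tool_pos: [615.2, 281.7, 79.5]
eef_rot: [[0.58, 0.73, 0.363], [0.619, -0.684, 0.386], [0.53, 0.001, -0.848]]
force: [3.3, -1.0, -2.0]
gripper_width: 0.5
grasp_force: 1.5
```

```bash
python3 kn.py
```

```text
29.0333 TCP rel knob (upslope,left,normal) [ -0.12   0.24 -49.31] axis [-0. -0. -1.] F [ 0.24 -3.05 -2.47] 0.5166770565469466
turn [0.01 0.01 0.07] shift [  0.05  48.25 -37.3 ]
```

Scaled: -3 mm / 800 = -0.0038, -2.5 mm / 800 = -0.0031.

Emit:
apply_moves:
  rows:
    - [0,0,0,0,-0.0006,0,0]
    - [0,0,0,0,-0.0013,0,0]
    - [0,0,0,0,-0.0019,0,0]
    - [0,0,0,0,-0.0025,0,0]
    - [0,0,0,0,-0.0031,0,0]
    - [0,0,0,0,-0.0038,0,0]
    - [0,0,0,0,-0.0038,0,0]
    - [0,0,0,0,-0.0038,0,0]
    - [0,0,0,0,-0.0038,0,0]
    - [0,0,0,0,-0.0038,0,0]

```text
time_s: 29.87
tool_pos: [613.0, 283.8, 79.7]
eef_rot: [[0.58, 0.73, 0.363], [0.619, -0.684, 0.386], [0.53, 0.001, -0.848]]
force: [4.1, -1.1, -2.5]
gripper_width: 0.2
grasp_force: 1.8
```

```bash
python3 kn.py
```

```text
29.8667 TCP rel knob (upslope,left,normal) [ -0.04   3.26 -49.2 ] axis [-0. -0. -1.] F [ 0.39 -3.71 -3.22] 0.17767927304948875
turn [0.01 0.   0.07] shift [ -0.04  51.26 -37.19]
```

Still spring-like; continue to the stop.

Emit:
apply_moves:
  rows:
    - [0,0,0,0,-0.0006,0,0]
    - [0,0,0,0,-0.0013,0,0]
    - [0,0,0,0,-0.0019,0,0]
    - [0,0,0,0,-0.0025,0,0]
    - [0,0,0,0,-0.0031,0,0]
    - [0,0,0,0,-0.0038,0,0]
    - [0,0,0,0,-0.0038,0,0]
    - [0,0,0,0,-0.0038,0,0]
    - [0,0,0,0,-0.0038,0,0]
    - [0,0,0,0,-0.0038,0,0]

```text
time_s: 30.7
tool_pos: [610.8, 285.8, 79.7]
eef_rot: [[0.58, 0.73, 0.363], [0.619, -0.684, 0.386], [0.53, 0.001, -0.848]]
force: [3.6, -1.5, -3.6]
gripper_width: 0.7
grasp_force: 2.1
```

```bash
python3 kn.py
```

```text
30.7 TCP rel knob (upslope,left,normal) [ -0.05   6.25 -49.19] axis [-0. -0. -1.] F [-0.77 -3.64 -3.76] 0.7402898018519786
turn [0.01 0.   0.07] shift [ -0.03  54.26 -37.18]
```

Scaled: -3 mm / 800 = -0.0038, -2.5 mm / 800 = -0.0031.

Emit:
apply_moves:
  rows:
    - [0,0,0,0,-0.0006,0,0]
    - [0,0,0,0,-0.0013,0,0]
    - [0,0,0,0,-0.0019,0,0]
    - [0,0,0,0,-0.0025,0,0]
    - [0,0,0,0,-0.0031,0,0]
    - [0,0,0,0,-0.0038,0,0]
    - [0,0,0,0,-0.0038,0,0]
    - [0,0,0,0,-0.0038,0,0]
    - [0,0,0,0,-0.0038,0,0]
    - [0,0,0,0,-0.0038,0,0]

```text
time_s: 31.53
tool_pos: [609.9, 287.2, 79.9]
eef_rot: [[0.579, 0.729, 0.365], [0.619, -0.685, 0.385], [0.53, 0.003, -0.848]]
force: [6.9, -3.1, -4.4]
gripper_width: 0.2
grasp_force: 3.6
```

```bash
python3 kn.py;  python3 asc.py | sed -n '8,24p'
```

```text
31.5333 TCP rel knob (upslope,left,normal) [  0.42   7.81 -49.21] axis [ 0. -0. -1.] F [-0.22 -7.19 -5.04] 0.2455660100080467
turn [ 0.15 -0.04  0.07] shift [ -0.47  55.9  -37.07]
212 +++#+..++++rrrrrrrrrrrrrrrrrrr+++++###########++++++++
213 +++++++++++rrrrrrrrrrr+r++++#+++++++++++......#+++++++
214 ++++++##+#++++##+++#++#+#++++#++++............+###++##
215 +++++########+++##+##++++r++++++#++.....++++++++++#rr#
216 ++++#+++.......++++++++++r++++++++r+.+++++++++++++rrrr
217 +++++...........r++++++++r++++++++r+++++++......++rrrr
218 +++#+.......++++r#+++++++rr++#+#+#+.............++#rrr
219 +###++++++++++++r#+++###+rr#++####+.............++rrrr
220 +++++++++++.++++r####+##+++####++++..............+rrrr
221 r+++.........+##+#+#+##++#++###+.................++rrr
222 r++..........+########rr+#rr###++................++rrr
223 r++...........+#######rr+#rr#+###+...............++rrr
224 ++++...........+###+++rr+#rr###+#+...............++rrr
225 ++++...............++++++#+#++####+..............++rrr
226 ++++...............+##++##########+..............++rrr
227 ++++...............+##############+...............+rrr
228 ++++...............+#####+########+...............++rr
```

Scaled: -0.7 mm / 800 = -0.0009, -0.5 mm / 800 = -0.0006.

Emit:
apply_moves:
  rows:
    - [0,0,0,0,-0.0006,0,0]
    - [0,0,0,0,-0.0009,0,0]
    - [0,0,0,0,-0.0009,0,0]
    - [0,0,0,0,-0.0009,0,0]
    - [0,0,0,0,-0.0009,0,0]
    - [0,0,0,0,-0.0009,0,0]
    - [0,0,0,0,-0.0009,0,0]
    - [0,0,0,0,-0.0009,0,0]
    - [0,0,0,0,-0.0009,0,0]
    - [0,0,0,0,-0.0009,0,0]

```text
time_s: 32.47
tool_pos: [609.9, 287.4, 80.0]
eef_rot: [[0.579, 0.728, 0.366], [0.619, -0.685, 0.384], [0.531, 0.004, -0.848]]
force: [9.2, -3.5, -5.2]
gripper_width: 0.5
grasp_force: 4.1
```

Emit:
apply_moves:
  rows:
    - [0,0,0,0,0,0,0]
    - [0,0,0,0,0,0,0]
    - [0,0,0,0,0,0,0]
    - [0,0,0,0,0,0,0]
    - [0,0,0,0,0,0,0]
    - [0,0,0,0,0,0,0]
    - [0,0,0,0,0,0,0]
    - [0,0,0,0,0,0,0]
    - [0,0,0,0,0,0,0]
    - [0,0,0,0,0,0,0]

```text
time_s: 33.3
tool_pos: [609.9, 287.4, 79.9]
eef_rot: [[0.579, 0.728, 0.366], [0.619, -0.685, 0.384], [0.531, 0.004, -0.848]]
force: [8.0, -3.2, -5.4]
gripper_width: 0.5
grasp_force: 4.1
```

Emit:
apply_moves:
  rows:
    - [0,0,0,0,0,0,0]
    - [0,0,0,0,0,0,0]
    - [0,0,0,0,0,0,0]
    - [0,0,0,0,0,0,0]
    - [0,0,0,0,0,0,0]
    - [0,0,0,0,0,0,0]
    - [0,0,0,0,0,0,0]
    - [0,0,0,0,0,0,0]
    - [0,0,0,0,0,0,0]
    - [0,0,0,0,0,0,0]

```text
time_s: 34.13
tool_pos: [609.9, 287.4, 80.0]
eef_rot: [[0.579, 0.728, 0.366], [0.619, -0.685, 0.384], [0.531, 0.004, -0.848]]
force: [8.0, -3.8, -5.5]
gripper_width: 0.1
grasp_force: 4.1
```

```bash
python3 kn.py
```

```text
34.1333 TCP rel knob (upslope,left,normal) [  0.64   7.98 -49.23] axis [ 0. -0. -1.] F [-0.61 -8.46 -6.08] 0.13516694414793648
turn [ 0.2  -0.05  0.07] shift [ -0.68  56.11 -37.03]
```

Scaled: 20 mm / 800 = 0.025, 17 mm / 800 = 0.0213.

Emit:
apply_moves:
  rows:
    - [0,0,0,0,0,0,0]
    - [0,0,0,0,0,0,0]
    - [0,0,0,0,0,0,0]
    - [0,0,0,0,0.0025,0,0]
    - [0,0,0,0,0.0063,0,0]
    - [0,0,0,0,0.01,0,0]
    - [0,0,0,0,0.0138,0,0]
    - [0,0,0,0,0.0175,0,0]
    - [0,0,0,0,0.0213,0,0]
    - [0,0,0,0,0.025,0,0]

```text
time_s: 34.97
tool_pos: [622.3, 274.7, 79.5]
eef_rot: [[0.58, 0.73, 0.362], [0.619, -0.683, 0.387], [0.53, 0.0, -0.848]]
force: [0.7, -0.8, 1.2]
gripper_width: 0.2
grasp_force: 0.5
```

Scaled: 40 mm / 800 = 0.05, 37 mm / 800 = 0.0463.

Emit:
apply_moves:
  rows:
    - [0,0,0,0,0.0038,0,0]
    - [0,0,0,0,0.0075,0,0]
    - [0,0,0,0,0.0113,0,0]
    - [0,0,0,0,0.015,0,0]
    - [0,0,0,0,0.0188,0,0]
    - [0,0,0,0,0.0238,0,0]
    - [0,0,0,0,0.03,0,0]
    - [0,0,0,0,0.0375,0,0]
    - [0,0,0,0,0.0463,0,0]
    - [0,0,0,0,0.05,0,0]

```text
time_s: 35.8
tool_pos: [653.2, 246.4, 79.9]
eef_rot: [[0.58, 0.729, 0.364], [0.619, -0.684, 0.386], [0.53, 0.002, -0.848]]
force: [-0.7, -0.4, -0.4]
gripper_width: 0.4
grasp_force: 0.0
```

Scaled: -160 mm / 800 = -0.2, -150 mm / 800 = -0.1875.

Emit:
apply_moves:
  rows:
    - [0,0,0,0,0,-0.0063,0]
    - [0,0,0,0,0,-0.0188,0]
    - [0,0,0,0,0,-0.0375,0]
    - [0,0,0,0,0,-0.0625,0]
    - [0,0,0,0,0,-0.0938,0]
    - [0,0,0,0,0,-0.125,0]
    - [0,0,0,0,0,-0.1563,0]
    - [0,0,0,0,0,-0.1875,0]
    - [0,0,0,0,0,-0.2,0]
    - [0,0,0,0,0,-0.2,0]

```text
time_s: 36.63
tool_pos: [594.3, 184.7, 218.3]
eef_rot: [[0.578, 0.729, 0.367], [0.619, -0.684, 0.385], [0.532, 0.004, -0.847]]
force: [-0.2, -0.3, 0.4]
gripper_width: 0.6
grasp_force: 0.0
```

```bash
python3 kn.py; python3 asc.py | sed -n '8,26p'
python3 - <<'E'
import numpy as np
a=np.load('scene.npz')['color'].astype(int);b=np.load('scene_k.npz')['color'].astype(int)
d=np.abs(a-b).sum(2)
for n,r in dict(brush=[355,278,380,335],pot=[384,334,412,366],lid=[422,352,462,394],glue=[260,255,281,294],carton=[197,222,225,245],solder=[375,277,400,305]).items(): print(n,(d[r[1]:r[3],r[0]:r[2]]>140).sum())
E
```

```text
36.6333 TCP rel knob (upslope,left,normal) [  1.41 -50.93 113.38] axis [ 0. -0. -1.] F [-0.07 -0.1   0.49] 0.556388838145312
turn [ 0.21 -0.15  0.14] shift [ -1.71  -3.41 125.36]
212 ++....++++++++.................++++++++........++rrrrr
213 ......++++++..........+++++++...................+rrrrr
214 ..............+.+++.......++....................++rrrr
215 ....+..+++...+...........++++................+..++rrrr
216 ++++....................+#+##+...............+..++rrrr
217 +++....................+######+.................++rrrr
218 .++....................###+###+.................++rrrr
219 .++..++................########+................++rrrr
220 ++++..................+#######+..................+rrrr
221 ++++..................+########+.................++rrr
222 .++..................+##########+................++rrr
223 +++.................+####+++#####+...............++rrr
224 .+++................##+##+.++####++..............++rrr
225 ++++...............+###+#++++#####+..............++rrr
226 ++++...............+##############+..............++rrr
227 ++++...............+##############+...............+rrr
228 .+++...............+##+#+###+#+###+...............++rr
229 ++++...............+#############++...............++rr
230 +++++...............+############+................++rr
brush 1
pot 0
lid 0
glue 0
carton 0
solder 0
```

Run:
```python
from h import *
from g import *
B=np.c_[np.cross(cy,nz),cy,nz];k=org(-14,0,62)
for n in('scene','top'):
    c=load(n);Z=[]
    for i in range(12): Z.append(cloud({**robot.camera(n),'R':c['R']}))
    Q=(np.nanmean(Z,0)-k)@B
    r=dict(scene=(285,228,308,250),top=(252,192,282,220))[n];Q=Q[r[1]:r[3],r[0]:r[2]].reshape(-1,3)
    pan=(abs(Q[:,1])>14)&(abs(Q[:,1])<32)&(Q[:,0]<-26)&(Q[:,0]>-56)
    A=np.c_[Q[pan][:,:2],np.ones(pan.sum())];co,*_=np.linalg.lstsq(A,Q[pan][:,2],rcond=None)
    h=Q[:,2]-np.c_[Q[:,:2],np.ones(len(Q))]@co
    for x0 in(-45,-42,-39):
        rad=np.hypot(Q[:,0]-x0,Q[:,1]+0)
        print(n,pan.sum(),h[pan].std(),x0,'h by radius',[(a,round(float(np.nanmean(h[(rad>=a)&(rad<a+3)])),2),int(((rad>=a)&(rad<a+3)).sum())) for a in(0,3,6,9,12)])
    b=(abs(Q[:,1])<13)&(Q[:,0]<-28)&(h>1.2);print('raised centroid',Q[b].mean(0) if b.any() else None,b.sum(),co)
print(robot.state()['time_s'])
```

```text
scene 96 0.8911092973742025 -45 h by radius [(0, 4.56, 2), (3, 4.6, 10), (6, 3.01, 15), (9, 2.37, 17), (12, 1.3, 25)]
scene 96 0.8911092973742025 -42 h by radius [(0, 4.17, 4), (3, 5.62, 8), (6, 3.41, 13), (9, 3.44, 21), (12, 0.84, 19)]
scene 96 0.8911092973742025 -39 h by radius [(0, 5.13, 4), (3, 4.25, 6), (6, 4.85, 15), (9, 3.44, 17), (12, 0.78, 21)]
raised centroid [-43.64  -1.3    8.32] 48 [0.04 0.01 1.94]
top 64 0.9867737204771577 -45 h by radius [(0, nan, 0), (3, nan, 0), (6, nan, 0), (9, nan, 0), (12, nan, 0)]
top 64 0.9867737204771577 -42 h by radius [(0, nan, 0), (3, nan, 0), (6, nan, 0), (9, nan, 0), (12, nan, 0)]
top 64 0.9867737204771577 -39 h by radius [(0, nan, 0), (3, nan, 0), (6, nan, 0), (9, nan, 0), (12, nan, 0)]
raised centroid None 0 [-0.    0.01 -0.43]
37.9333<stdin>:14: RuntimeWarning: Mean of empty slice
```

The cup floor measures about 4 mm above the panel, which matches where the tip made contact, so it touched the floor. The knob is back at centre and nothing else has moved.

```bash
python3 -c "
from cell import robot
print(robot.hand_in())"
```

```text
the job is handed in; nothing more can be done
None
```

The job is handed in after about 38 s of the 69 s limit: brush dipped, tip touched into the lubricating cup, brush back in its tube, stick held about 2.8 s at its left stop and back at centre. I dipped the brush twice because the first dip looked shallow. A first push at the stick passed over the knob without moving it.

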